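# Sweep a dropped thumb nut out from under the cup shelf

## Task

A brass thumb nut has dropped under the low cup shelf. Take the flat probe from the cork mat, slide its blade into the gap from the shelf's front, beside the closed far end, until the tip rests lightly against the hidden spring strip at the back, then sweep towards the near end with the tip staying lightly on the strip all the way along, never forcing the shelf, until the nut comes right out of the open near end and lies flat on the counter well clear of the shelf. Then lay the probe back flat in the middle of the cork mat and let go; do not touch the nut with the fingers, and leave the other things alone.

Things in the scene. Friction and masses are not known exactly. Their poses are not given: they have to be found in the camera images.
- stand: Low white shelf with a pale wood inlay, fixed, 210 mm along its x, 180 along its y, top 42 mm above the counter, the gap under it 32 mm high. Origin on the counter under its centre, z up; x points roughly away from the robot, y to its left (yaw up to 0.12 rad). A wall closes the gap's far end (inner face at x = +97 mm) and a panel its back. Forces on it must stay gentle; 15 N is too hard.
- gap_front (a point): Point on the counter at the middle of the shelf's front edge, at x = 0, y = -90 mm from the shelf's origin. The gap is open along the whole 200 mm of this edge; the blade goes in here towards the shelf's +y.
- gap_end (a point): Point on the counter under the middle of the shelf's open near end (x = -105 mm from the shelf's origin), which faces the robot. The nut comes out here, towards the shelf's -x.
- gap_back (a point): Nominal place of the grey spring strip's face (x = 0, y = +20 mm), fixed to the shelf. The real strip, 184 long (x = -100 to +84 mm), 26 high, is not measured: its face may stand anywhere from y = -9 to +49 mm, skewed up to 0.09 rad from the shelf's x. It yields 1 mm per 0.45 N for at most 9 mm, then is solid. Lightly means 1 to 3 N.
- probe: Flat probe, 130 g: upright wooden handle 80 long, 18 wide, 45 mm tall; from its foot a flat blue blade 20 wide, 5 mm thick runs to a round tip. Origin at the underside of the handle's middle; x along the blade to the tip, z up. Handle spans x = -40 to +40 mm, balance point about 19 mm ahead of the origin; grip it across its width. Starts flat on the mat, blade pointing to the robot's left.
- probe_tip (a point): The end of the blade, 195 mm from the probe's origin along its x, 2.5 mm above its underside.
- probe_mid (a point): Middle of the probe's 235 mm length, on its underside, 77.5 mm ahead of the probe's origin.
- nut: Brass thumb nut, a disc 26 mm across and 12 mm tall, 40 g. Origin at the centre of its underside, z up when flat. It lies flat on the counter, hidden in the gap, its centre at x = -45 to +38 and y = -60 to -25 mm in the shelf's frame, so at least 40 mm beside the far wall is free for the blade to go in.
- mat: Thin cork mat fixed on the counter, 140 along x, 260 along y, 2 mm thick, its axes roughly the world's. Origin at the centre of its underside.
- cup_stack: Bystander: stack of white paper cups, 72 mm across, 120 tall, standing on top of the shelf. Origin at the centre of its underside.
- sachet_jar: Bystander: amber glass jar, 60 mm across, with coloured sachets up to 120 mm, standing on top of the shelf. Origin at the centre of its underside.
- mug: Bystander: blue mug, 76 mm across, 90 tall. Origin at the centre of its underside.
- paper_cup: Bystander: white paper cup, 74 mm across, 85 tall. Origin at the centre of its underside.
- flask: Bystander: grey flask, 68 mm across, 190 tall. Origin at the centre of its underside.
- saucer: Bystander: white saucer, 120 mm across, 16 tall. Origin at the centre of its underside.
- spoon: Bystander: teaspoon lying on the counter beyond the mat.
Not all that is in view belongs to the job. Leave any red look-alike of the probe alone.

How it is judged:
On the way, in this order (a step that is already met when the one before it is completed fails the run):
1. the tip is felt resting on the strip near the far end (x of probe_tip in the frame of stand between 0.048 and 0.1 m and y of probe_tip in the frame of stand above -0.015 m and contact force between probe and stand above 0.5 N), for 0.2 s.
2. the tip is on the strip in the far middle part of the gap (x of probe_tip in the frame of stand between 0 and 0.04 m and y of probe_tip in the frame of stand above -0.015 m and contact force between probe and stand above 0.5 N), for 0.1 s.
3. the tip is on the strip in the near middle part of the gap (x of probe_tip in the frame of stand between -0.045 and -0.005 m and y of probe_tip in the frame of stand above -0.015 m and contact force between probe and stand above 0.5 N), for 0.1 s.
4. the tip is on the strip near the open near end (x of probe_tip in the frame of stand between -0.095 and -0.05 m and y of probe_tip in the frame of stand above -0.015 m and contact force between probe and stand above 0.5 N), for 0.1 s.
5. the nut is out of the open near end, clear of the shelf (x of nut in the frame of stand below -0.125 m and height (world z) of nut below 0.008 m and angle between nut's own z axis and vertical below 0.15 rad), for 0.1 s.
At the end, for the whole second after the job is handed in: The nut lies flat on the counter, at rest, its centre more than 20 mm beyond the shelf's open near end (its whole disc outside); the probe lies flat and at rest on the cork mat, its middle within 50 mm of the mat's centre (all of step 5 and linear speed of each of nut, probe below 0.02 m/s and horizontal distance between probe_mid and mat below 0.05 m and height (world z) of probe below 0.008 m and angle between probe's own z axis and vertical below 0.08 rad); the robot touches nothing.
It fails at once if probe, fingers or arm press the shelf or its strip with more than 15 N (contact force between any of probe, the fingers, the arm and stand above 15 N).
It fails at once if the fingers touch the nut (contact force between the fingers and nut above 0.3 N).
It fails at once if a bystander is moved by more than 20 mm (distance of any of cup_stack, sachet_jar, mug, paper_cup, flask, saucer, spoon from where it was at the start of the episode above 0.02 m).
It also fails if it takes over 64 s, if anything falls off the work surface, if the arm or the gripper's body presses on something with over 40 N, if the wrist force passes 120 N, or if a joint passes its speed limit or range.

## Robot

A 6-joint arm with a two-finger parallel gripper is mounted at the origin on the work surface. World frame = base frame: x ahead of the robot, y to its left, z up, the work surface at z = 0. Lengths are in m, angles in rad, forces in N, time in s.
With the tool pointing down it reaches from about 0.4 to 0.925 m from the base axis. Payload 3.4 kg.
Tool frame: the origin (TCP) lies on the centre line of the jaws, within the pads' length; the fingertips stand 25 mm ahead of it and the grasp point (between the pads) lies 6 mm ahead of it; z points along the fingers, y is the direction in which the jaws open and shut (so a half turn about z gives the same grasp; the last joint's range is limited). The gripper opens to 85 mm and grips with 20 to 120 N. Pads are 22 mm wide; open, the fingers measure 114 mm over their backs; the gripper's body (76 mm by 85 mm) begins 54 mm behind the grasp point. The pads swing forward as they close: fully open they stand 13 mm farther back than shut.
Start: joints at [1.187, 0.307, 1.506, -0, 1.328, -0.073], TCP at [0.176, 0.547, 0.256] pointing down, gripper open.
Joint ranges: [-3.12, 3.12], [-1.05, 2.28], [0.14, 2.33], [-1.42, 4.57], [0.1, 2.73], [-2.68, 2.68]. Speed limits (rad/s): [2.57, 2.57, 3.14, 3.14, 3.14, 3.14].

## Interface

Orientations are given as a 3x3 rotation matrix whose columns are the frame's x, y, z axes.
In Python, from workcell import sense, get_image, job_done gives the robot as it stands. The module is installed in compiled form; this text tells all that it offers.
- The arm moves only by the tool jog_arm, never from a script. Its arguments are lists of equal length, an entry for each row: "delta_pos": the shift along the tool's x, y, z scaled (see below), a list of three; "dr": the turn, a rotation vector about the tool's x, y, z scaled (see below), a list of three; "gripper": the closure in counts, from 0 (fully open) to 255 (shut). A call has 1 to 10 rows; each row is the pose to reach, as a shift and turn from the pose measured when the call began, along the tool's axes at that moment, turning the shorter way round; what a row does not reach only later rows make up. The controller multiplies each number of a shift by 0.15 m and each number of a turn by pi rad. A row lasts 1/12 s, in which the tool goes at most 41.7 mm and 7.16 degrees, less where a joint would pass 70% of its speed; a pose out of reach is approached as far as the arm can. A call with a number of a shift or a turn outside -1 to 1 is refused whole. A call with a gripper value outside its range is refused whole. The fingers move at their own pace and stop on an object; "grip_force" is the grip in N (left out, the last holds). Time passes only in rows, so rows that repeat a pose let the fingers close. It gives the time, the measured TCP pose, the force and the opening at its end, in the units of the state.
- sense(): the state, without advancing time (a new reading comes with each control period).
- get_image(name): name is "scene" or "top"; returns a dict with "image" (384x512x3 uint8, red, green, blue), "fx", "fy", "cx", "cy" (pixels), "R" (3x3) and "t" (3): a world point X has camera coordinates R X + t. Camera axes: x right, y down, z forward; pixel columns grow to the right and rows downward; lengths in m; the calibration is good to about 2 mm. A picture is of the moment at which its call begins. There is no depth.
- job_done(): hands the job in, once; it reports no verdict.
The state is a dict: "clock": time; "joint_pos": joint angles; "joint_velocities": joint speeds; "joint_torque": joint torques, N m; "position": TCP position; "eef_rot": TCP orientation; "ft_force": force on the tool from outside, world axes, zero at the start; "torque": the same for the moment, N m; "finger_gap": finger opening in m.
Only numpy, scipy, OpenCV 4.12 (cv2) and the standard library are available. Lean on these libraries where they do the work, as an engineer would, in place of code of your own. Each camera call takes 0.05 s, during which the arm holds its last target.

## Working session

There is one attempt and no reset: what is moved stays moved. The work goes in short steps, Python scripts to look and compute and a tool call to move; the robot and the scene stay as the last step left them, time stands still between calls to the robot, and variables do not carry over. Pictures are saved under pics/ and viewed, and the job is handed in when it is done.

Besides the shell and the picture viewer there is one more tool, called after "Request:" as name(argument=value, ...) on one line, values as JSON. jog_arm: Moves the arm, as the interface text tells. Its arguments: {"type":"object","properties":{"delta_pos":{"type":"array","items":{"type":"array","items":{"type":"number","minimum":-1,"maximum":1}}},"dr":{"type":"array","items":{"type":"array","items":{"type":"number","minimum":-1,"maximum":1}}},"gripper":{"type":"array","items":{"type":"number"}},"grip_force":{"type":"number"}},"required":["delta_pos","dr","gripper"]}

```bash
mkdir -p pics; cat > h.py <<'E'
import numpy as np, cv2
from workcell import sense,get_image,job_done
def grab(n,tag):
    d=get_image(n); cv2.imwrite(f'pics/{tag}.png',d['image'][:,:,::-1])
    import pickle; pickle.dump(d,open(f'pics/{tag}.pkl','wb')); return d
def load(tag):
    import pickle; return pickle.load(open(f'pics/{tag}.pkl','rb'))
def ray(d,u,v,z):
    R=np.array(d['R']);t=np.array(d['t']); c=-R.T@t
    r=R.T@np.array([(u-d['cx'])/d['fx'],(v-d['cy'])/d['fy'],1]); return c+r*(z-c[2])/r[2]
def proj(d,X):
    p=np.array(d['R'])@np.array(X)+np.array(d['t']); return d['fx']*p[0]/p[2]+d['cx'],d['fy']*p[1]/p[2]+d['cy']
E
python3 - <<'E'
from h import *
for n in('scene','top'):
    d=grab(n,n+'0'); print(n,d['fx'],d['cx'],d['cy'],-np.array(d['R']).T@d['t']); print(d['R'])
    im=d['image']; cv2.imwrite(f'pics/{n}0b.png',cv2.resize(im[:,:,::-1],(800,600),interpolation=cv2.INTER_CUBIC))
print(sense())
E
```

```text
scene 356.26846156223877 254.7749820773629 185.7490220148879 [ 1.04597031 -0.7313477   0.85591075]
[[ 0.80669775  0.59074068  0.01625403]
 [ 0.42169164 -0.55614467 -0.7161559 ]
 [-0.41402282  0.58457554 -0.69775106]]
top 392.21786507118657 258.0153516308393 191.7376925404545 [ 0.46120498 -0.055039    1.34596184]
[[ 0.00846716 -0.99994624  0.00598561]
 [-0.99789729 -0.00883416 -0.0642102 ]
 [ 0.06425962 -0.00542935 -0.99791844]]
{'clock': 0.1, 'joint_pos': array([ 1.18645746e+00,  3.07492476e-01,  1.50756017e+00,  1.45579943e-06,
        1.32844017e+00, -7.34911401e-02]), 'joint_velocities': array([ 0.00053067, -0.00056499, -0.00304496,  0.00067429, -0.00030354,
       -0.00101788]), 'joint_torque': array([-6.46614444e-04, -4.58530104e+01, -2.52606815e+01, -2.15681621e-04,
        5.52242738e-03,  9.05754405e-06]), 'position': array([0.17566393, 0.54687596, 0.25546984]), 'eef_rot': array([[-9.52074465e-01,  3.05865500e-01, -7.13768160e-04],
       [ 3.05866301e-01,  9.52072846e-01, -1.76100688e-03],
       [ 1.40928035e-04, -1.89492731e-03, -9.99998195e-01]]), 'ft_force': array([-0.53876511,  0.06652382, -0.80481324]), 'torque': array([0.01876526, 0.00058086, 0.01843175]), 'finger_gap': 0.08529861738774427}
```

View pics/scene0b.png

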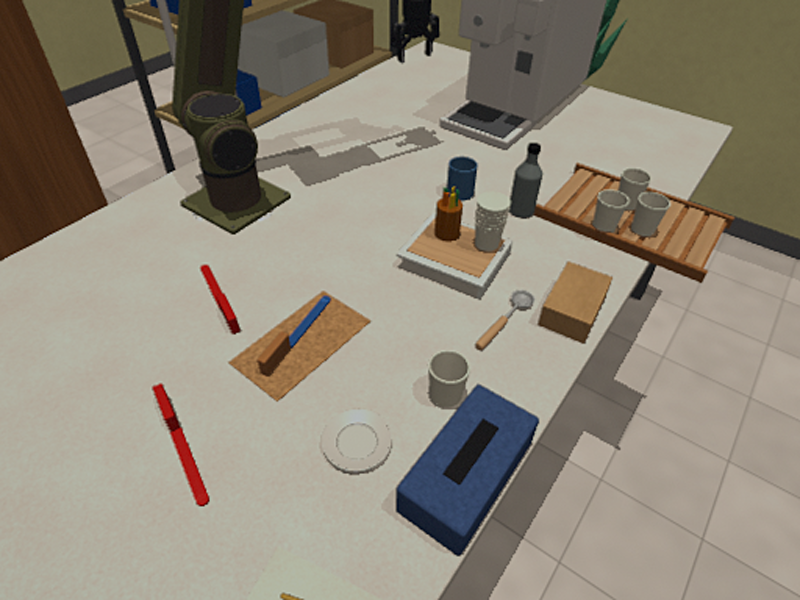

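View pics/top0b.png

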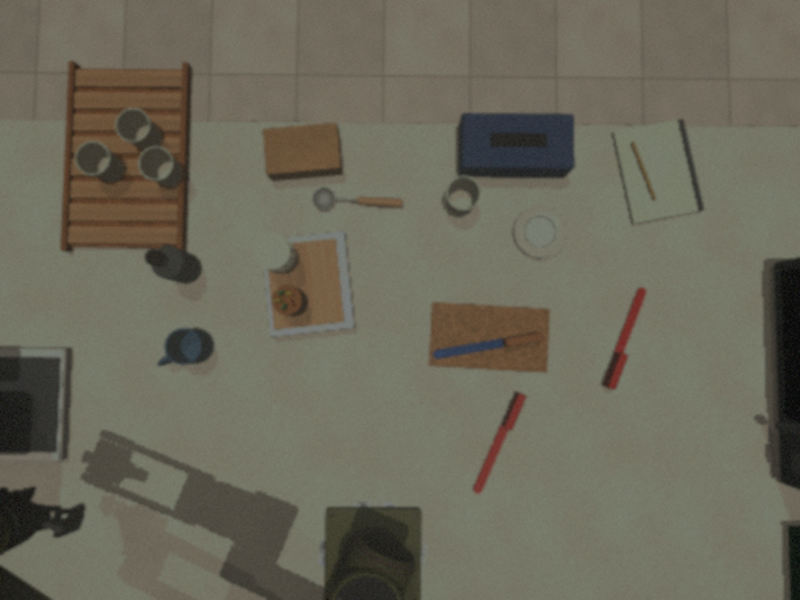

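Candidates for the probe (800x600 top view): blue blade with wooden handle on the mat at (490,345), a red one at (625,340), and a red one at (500,440). The blue one on the cork mat fits the description. I'll confirm it and measure.

```bash
python3 - <<'E'
from h import *
d=load('top0'); im=d['image'][:,:,::-1]
a=cv2.resize(im[140:230,160:360],None,fx=4,fy=4,interpolation=cv2.INTER_CUBIC)
a=cv2.convertScaleAbs(a,alpha=1.7); cv2.imwrite('pics/topcrop.png',a)
e=load('scene0');im2=e['image'][:,:,::-1]
cv2.imwrite('pics/scenecrop.png',cv2.convertScaleAbs(cv2.resize(im2[90:260,140:340],None,fx=3.5,fy=3.5,interpolation=cv2.INTER_CUBIC),alpha=1.4))
for n,z in(('top0',.0025),('scene0',.0025)):
    d=load(n);hsv=cv2.cvtColor(d['image'],cv2.COLOR_RGB2HSV)
    m=cv2.inRange(hsv,(105,100,40),(125,255,255))
    num,l,s,c=cv2.connectedComponentsWithStats(m)
    for i in range(1,num):
        if s[i,4]>40: print(n,s[i],c[i],ray(d,*c[i],.005)[:2])
E
```

```text
scene0 [106   0   9   9  58] [110.37931034   3.43103448] [-1.36376308  0.8547437 ]
scene0 [151  45  16  29 308] [158.40584416  58.26623377] [-0.44850833  0.45905845]
scene0 [287 106  17  22 120] [294.78333333 117.425     ] [0.43008138 0.42268668]
scene0 [185 190  26  33 203] [197.0591133  205.08374384] [ 0.44532755 -0.20337113]
scene0 [ 254  247   90  107 4580] [297.55829694 300.22772926] [ 0.87903785 -0.29316255]
```

View pics/topcrop.png

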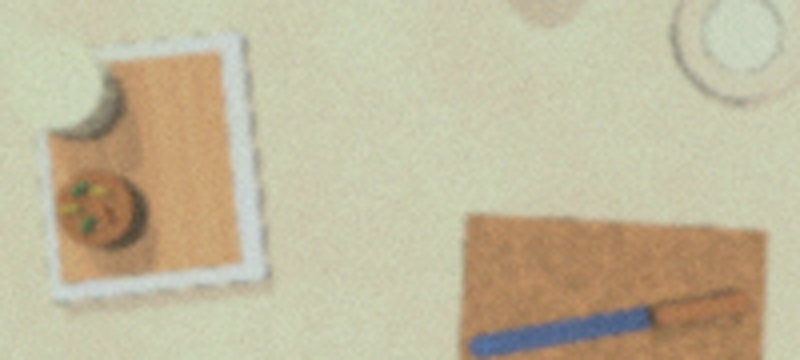

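View pics/scenecrop.png

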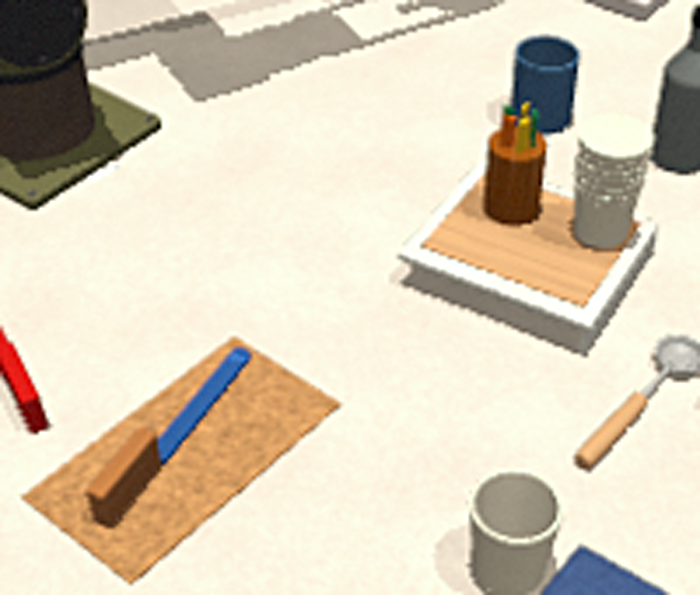

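```bash
python3 - <<'E'
from h import *
d=load('top0');e=load('scene0')
P=dict(ff=(220.3,148.6),nf=(226.6,209.2),nb=(174.3,215.2))
for k,(u,v) in P.items(): print('top',k,ray(d,u,v,.042)[:2])
Q=dict(nf=(403,258),ff=(590,322),fb=(657,231))
for k,(u,v) in Q.items(): print('scene',k,ray(e,u/3.5+140,v/3.5+90,.042)[:2])
# blade and handle
hsv=cv2.cvtColor(d['image'],cv2.COLOR_RGB2HSV); roi=hsv[190:245,270:355]
m=np.zeros(hsv.shape[:2],np.uint8)
m[190:245,270:355]=cv2.inRange(roi,(100,70,30),(130,255,255))
ys,xs=np.nonzero(m);print('blade px',len(xs),xs.min(),xs.max(),ys.min(),ys.max())
p=np.array([ray(d,x,y,.007)[:2] for x,y in zip(xs,ys)]);(c,s,a)=cv2.minAreaRect(p.astype(np.float32)*1000)
print(c,s,a); print(cv2.boxPoints((c,s,a)))
b=cv2.convertScaleAbs(cv2.resize(d['image'][185:245,265:360,::-1],None,fx=8,fy=8,interpolation=cv2.INTER_CUBIC),alpha=1.6);cv2.imwrite('pics/mat.png',b)
b=cv2.convertScaleAbs(cv2.resize(e['image'][180:262,140:245,::-1],None,fx=7,fy=7,interpolation=cv2.INTER_CUBIC),alpha=1.3);cv2.imwrite('pics/mat2.png',b)
# blade in scene
h2=cv2.cvtColor(e['image'],cv2.COLOR_RGB2HSV);m=np.zeros(h2.shape[:2],np.uint8);m[180:262,140:245]=cv2.inRange(h2[180:262,140:245],(100,100,30),(130,255,255))
ys,xs=np.nonzero(m)
p=np.array([ray(e,x,y,.007)[:2] for x,y in zip(xs,ys)]);r=cv2.minAreaRect(p.astype(np.float32)*1000);print('scene',r);print(cv2.boxPoints(r))
E
```

```text
top ff [0.68900056 0.06556278]
top nf [0.48614853 0.04168433]
top nb [0.46479118 0.21467699]
scene nf [0.49882475 0.04038953]
scene ff [0.69490929 0.07294062]
scene fb [0.68163665 0.23304584]
blade px 166 278 320 218 228
(442.6402893066406, -203.07064819335938) (13.587567329406738, 146.47857666015625) 10.5618314743042
[[ 422.5371  -132.31747]
 [ 449.3861  -276.31436]
 [ 462.74347 -273.82382]
 [ 435.89447 -129.82693]]
scene ((445.9027099609375, -203.38302612304688), (20.28179359436035, 153.0979766845703), 10.191841125488281)
[[ 422.3769  -129.83629]
 [ 449.46674 -280.5185 ]
 [ 469.42853 -276.92975]
 [ 442.33868 -126.24756]]
```

View pics/mat.png

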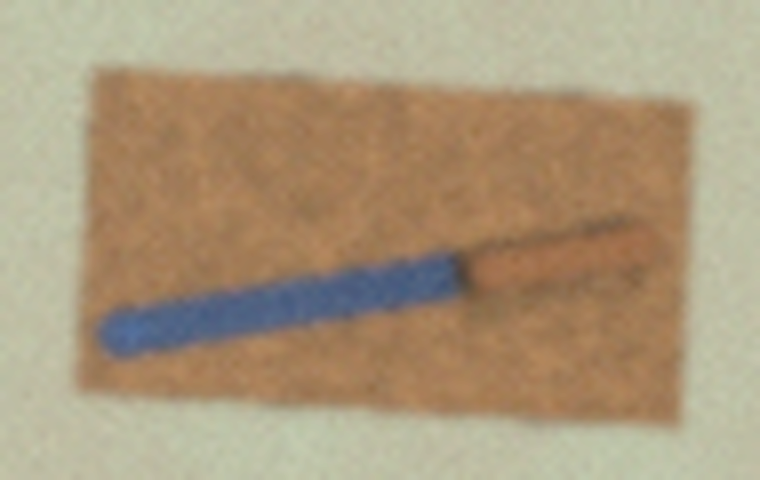

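View pics/mat2.png

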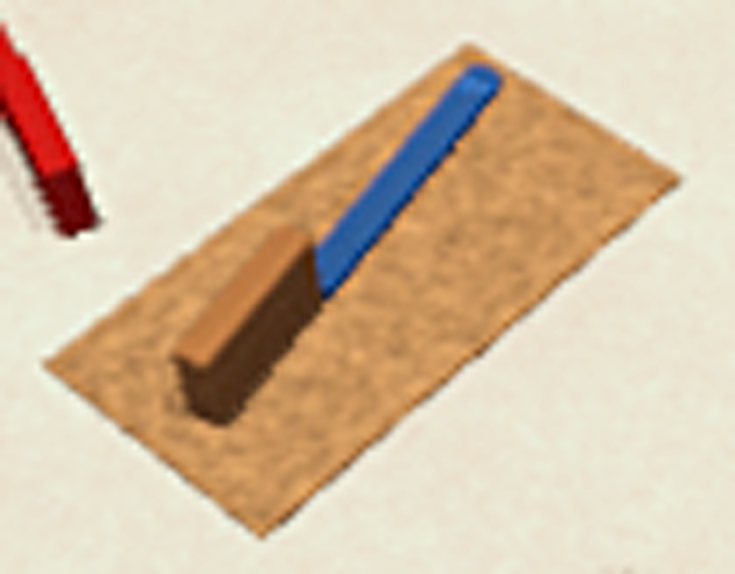

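```bash
python3 - <<'E'
from h import *
d=load('top0');e=load('scene0')
b=cv2.convertScaleAbs(cv2.resize(d['image'][142:222,165:235,::-1],None,fx=7,fy=7,interpolation=cv2.INTER_NEAREST),alpha=2,beta=-120);cv2.imwrite('pics/s1.png',b)
b=cv2.convertScaleAbs(cv2.resize(e['image'][125:195,245:335,::-1],None,fx=8,fy=8,interpolation=cv2.INTER_NEAREST),alpha=1.5,beta=-120);cv2.imwrite('pics/s2.png',b)
E
```

```text
(no output)
```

View pics/s1.png

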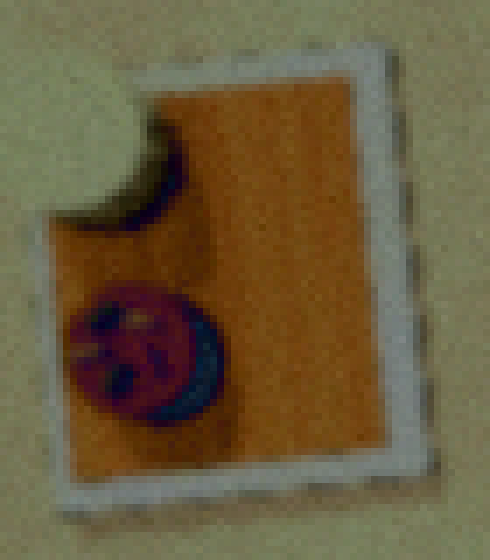

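View pics/s2.png

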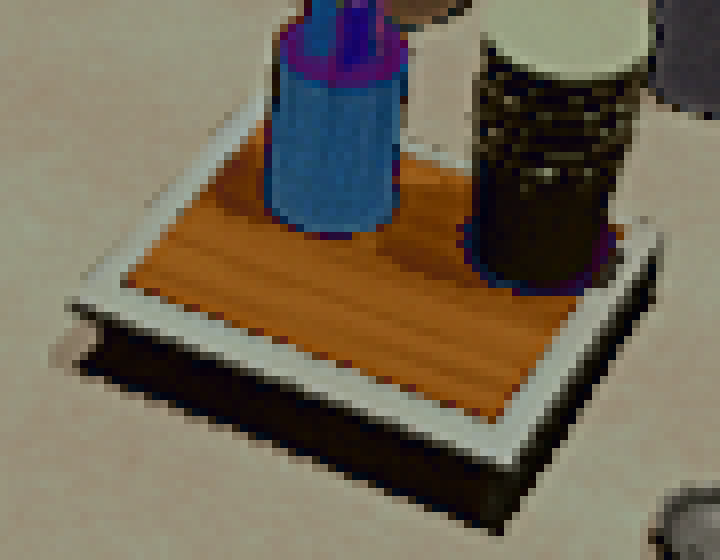

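```bash
cat > fit.py <<'E'
from h import *
from scipy.optimize import least_squares
d=load('top0');e=load('scene0')
def fit(obs,L,W,z):
    def w(q):
        c,s=np.cos(q[2]),np.sin(q[2]); return [np.array([q[0]+c*a-s*b,q[1]+s*a+c*b,z]) for _,(a,b),_ in obs]
    f=lambda q:np.concatenate([np.array(proj(o[0],X))-o[2] for o,X in zip(obs,w(q))])
    def mk(idx): return
    r=least_squares(f,[.57,0,0.1]); return r.x,r.fun.reshape(-1,2)
c7=lambda u,v:np.array([(u)/7+165-.5,(v)/7+142-.5])
c8=lambda u,v:np.array([(u)/8+245-.5,(v)/8+125-.5])
S={'ff':(.105,-.09),'nf':(-.105,-.09),'nb':(-.105,.09),'fb':(.105,.09)}
T=[(d,S['ff'],c7(392,42)),(d,S['nf'],c7(430,472)),(d,S['nb'],c7(60,512))]
C=[(e,S['nf'],c8(70,300)),(e,S['ff'],c8(512,464)),(e,S['fb'],c8(661,235))]
E
python3 - <<'E'
from fit import *
for o in(T,C,T+C):
    q,r=fit(o,0,0,.042);print(q.round(4));print(r.round(1).tolist())
# mat
m7=lambda u,v:np.array([u/7+140-.5,v/7+180-.5]); m8=lambda u,v:np.array([u/8+265-.5,v/8+185-.5])
M={'fl':(.07,.13),'fr':(.07,-.13),'nl':(-.07,.13),'nr':(-.07,-.13)}
A=[(d,M['fl'],m8(93,68)),(d,M['fr'],m8(692,102)),(d,M['nl'],m8(80,390)),(d,M['nr'],m8(680,425))]
B=[(e,M['nl'],m7(470,42)),(e,M['fl'],m7(682,180)),(e,M['nr'],m7(42,365)),(e,M['fr'],m7(263,537))]
for o in(A,B,A+B):
    q,r=fit(o,0,0,.002);print('mat',q.round(4));print(r.round(1).tolist())
# probe: tip, handle top corners(z .047)
print('tip top',ray(d,*m8(98,335),.007),'scene',ray(e,*m7(500,70),.007))
for n,p in dict(a=(275,225),b=(315,240),c=(175,360),dd=(213,365)).items(): print('handle top scene',n,ray(e,*m7(*p),.047))
E
```

```text
[0.5803 0.1429 0.1096]
[[0.0, -0.5], [0.6, 0.4], [-0.6, 0.1]]
[0.5808 0.1449 0.1249]
[[-0.3, 0.2], [-0.2, 0.4], [0.5, -0.7]]
[0.5807 0.1439 0.1169]
[[-0.5, -0.8], [0.5, 0.0], [-0.7, 0.2], [-0.5, 0.1], [-0.7, 0.6], [0.4, -0.4]]
mat [ 0.4689 -0.2506 -0.0467]
[[-0.2, -0.3], [0.5, -0.3], [-0.7, 0.4], [0.4, 0.2]]
mat [ 0.47   -0.2486 -0.052 ]
[[-0.1, 0.0], [0.3, -0.3], [-0.0, -0.1], [-0.1, 0.3]]
mat [ 0.4695 -0.2495 -0.0491]
[[-0.4, -0.5], [0.2, -0.4], [-1.1, 0.1], [-0.0, 0.1], [-0.5, 0.1], [0.0, -0.3], [-0.4, 0.1], [-0.3, 0.4]]
tip top [ 0.42989416 -0.12706869  0.007     ] scene [ 0.43521731 -0.12401222  0.007     ]
handle top scene a [ 0.44950528 -0.28230545  0.047     ]
handle top scene b [ 0.46922206 -0.27815732  0.047     ]
handle top scene c [ 0.46945183 -0.35952966  0.047     ]
handle top scene dd [ 0.48370083 -0.35205051  0.047     ]
```

```bash
cat >> h.py <<'E'
from scipy.spatial.transform import Rotation as Rn
def togo(p,yaw=None,pitch=None):
    """yaw = desired yaw of tool y axis (mod pi handled by caller); prints units"""
    s=sense();R=np.array(s['eef_rot']);dp=R.T@(np.array(p)-s['position'])/.15
    out=[dp.round(3).tolist()]
    if yaw is not None:
        y=np.array([np.cos(yaw),np.sin(yaw),0]);z=np.array([0,0,-1.]);x=np.cross(y,z);Rt=np.c_[x,y,z]
        out.append((Rn.from_matrix(R.T@Rt).as_rotvec()/np.pi).round(4).tolist())
    print(out); return out
def st():
    s=sense();R=s['eef_rot'];print('t',round(s['clock'],2),'p',s['position'].round(4),'yawy',round(float(np.arctan2(R[1,1],R[0,1])),4),'z',R[:,2].round(3),'F',s['ft_force'].round(2),'g',round(s['finger_gap'],4))
E
python3 - <<'E'
from h import *
d=load('top0');e=load('scene0')
f=.64
for n,(u,v),z in(('cup rim',(460,182),.085),('cup',(460,197),.04),('saucer',(540,233),.016),('spoonend',(402,203),.005),('bowl',(325,199),.005),('flask top',(158,257),.19),('mug',(200,346),.09),('stackctr',(282,252),.16),('jar',(290,300),.1)):
    print(n,ray(d,u*f,v*f,z)[:2].round(3))
for n,(u,v),z in(('cup base',(447,400),0.),('cup rim',(449,363),.085),('saucer',(356,438),.016),('flask',(525,205),0),('mug base',(462,193),0),('spoonend',(479,346),.005),('jar base',(449,232),.042),('stack base',(489,243),.042)):
    print('sc',n,ray(e,u*f,v*f,z)[:2].round(3))
togo([.45,.25,.256],.18)
E
```

```text
cup rim [ 0.79  -0.179]
cup [ 0.768 -0.183]
saucer [ 0.696 -0.361]
spoonend [ 0.762 -0.058]
bowl [0.769 0.113]
flask top [0.612 0.404]
mug [0.444 0.352]
stackctr [0.628 0.175]
jar [0.539 0.168]
sc cup base [ 0.78  -0.193]
sc cup rim [ 0.768 -0.179]
sc saucer [ 0.703 -0.361]
sc flask [0.614 0.447]
sc mug base [0.454 0.393]
sc spoonend [ 0.764 -0.049]
sc jar base [0.543 0.181]
sc stack base [0.638 0.203]
[[-2.347, -1.325, -0.001], [-0.0006, 0.0003, 0.3438]]
```

Request:
jog_arm(delta_pos=[[-1,-0.56,0],[-1,-0.56,0],[-1,-0.56,0],[-1,-0.56,0],[-1,-0.56,0],[-1,-0.56,0]], dr=[[0,0,0.17],[0,0,0.17],[0,0,0.17],[0,0,0.17],[0,0,0.17],[0,0,0.17]], gripper=[0,0,0,0,0,0])

```text
clock: 0.6
position: [0.2942, 0.419, 0.2553]
eef_rot: [[-0.66, 0.751, -0.001], [0.751, 0.66, -0.003], [-0.001, -0.003, -1.0]]
ft_force: [0.8, 1.1, -0.6]
finger_gap: 0.0857
```

```bash
python3 -c "
from h import *
st();togo([.45,.25,.256],.18);togo([.465,-.306,.2],.18)"
```

```text
t 0.6 p [0.2942 0.419  0.2553] yawy 0.7212 z [-0.001 -0.003 -1.   ] F [ 0.78  1.08 -0.6 ] g 0.0857
[[-1.532, 0.036, -0.002], [-0.0007, 0.0006, 0.1723]]
[[-4.381, -2.335, 0.381], [-0.0007, 0.0006, 0.1723]]
```

Request:
jog_arm(delta_pos=[[-1,-0.2,0],[-1,-0.2,0],[-1,-0.2,0],[-1,-0.2,0],[-1,-0.2,0]], dr=[[0,0,0.172],[0,0,0.172],[0,0,0.172],[0,0,0.172],[0,0,0.172]], gripper=[0,0,0,0,0])

```text
clock: 1.02
position: [0.3722, 0.2836, 0.2555]
eef_rot: [[-0.173, 0.985, -0.0], [0.985, 0.173, -0.005], [-0.005, -0.001, -1.0]]
ft_force: [0.3, 0.4, 0.2]
finger_gap: 0.0854
```

```bash
python3 -c "
from h import *
st();togo([.465,-.306,.2],.18)"
```

```text
t 1.02 p [0.3722 0.2836 0.2555] yawy 0.1742 z [-0.    -0.005 -1.   ] F [0.29 0.44 0.25] g 0.0854
[[-3.977, -0.071, 0.389], [-0.0004, 0.0015, -0.0018]]
```

Request:
jog_arm(delta_pos=[[-1,0.2,0],[-1,0.2,0],[-1,0.2,0],[-1,0.2,0]], dr=[[0,0,0],[0,0,0],[0,0,0],[0,0,0]], gripper=[0,0,0,0])

```text
clock: 1.35
position: [0.4282, 0.1403, 0.2561]
eef_rot: [[-0.177, 0.984, -0.0], [0.984, 0.177, -0.005], [-0.005, -0.001, -1.0]]
ft_force: [-0.2, 0.3, 0.1]
finger_gap: 0.0856
```

Request:
jog_arm(delta_pos=[[-1,0,0],[-1,0,0],[-1,0,0],[-1,0,0]], dr=[[0,0,0],[0,0,0],[0,0,0],[0,0,0]], gripper=[0,0,0,0])

```text
clock: 1.68
position: [0.4556, -0.0092, 0.2569]
eef_rot: [[-0.179, 0.984, 0.001], [0.984, 0.179, -0.006], [-0.006, -0.0, -1.0]]
ft_force: [0.5, 0.2, -1.1]
finger_gap: 0.0856
```

Request:
jog_arm(delta_pos=[[-1,-0.1,0.2],[-1,-0.1,0.2],[-1,-0.1,0.2],[-1,-0.1,0.2]], dr=[[0,0,0],[0,0,0],[0,0,0],[0,0,0]], gripper=[0,0,0,0])

```text
clock: 2.02
position: [0.4685, -0.1614, 0.2272]
eef_rot: [[-0.181, 0.984, 0.001], [0.984, 0.181, -0.006], [-0.006, 0.0, -1.0]]
ft_force: [0.2, 0.6, 0.2]
finger_gap: 0.0851
```

```bash
python3 -c "
from h import *
st();togo([.465,-.306,.1],.18)"
```

```text
t 2.02 p [ 0.4685 -0.1614  0.2272] yawy 0.1818 z [ 0.001 -0.006 -1.   ] F [0.23 0.57 0.22] g 0.0851
[[-0.939, -0.197, 0.853], [0.0001, 0.0019, 0.0006]]
```

Request:
jog_arm(delta_pos=[[-0.94,-0.197,0.4],[-0.94,-0.197,0.85],[-0.94,-0.197,0.85],[-0.94,-0.197,0.85],[-0.94,-0.197,0.85],[-0.94,-0.197,0.85]], dr=[[0,0.002,0],[0,0.002,0],[0,0.002,0],[0,0.002,0],[0,0.002,0],[0,0.002,0]], gripper=[0,0,0,0,0,0])

```text
clock: 2.52
position: [0.4645, -0.3076, 0.0957]
eef_rot: [[-0.181, 0.984, -0.004], [0.984, 0.181, 0.003], [0.004, -0.004, -1.0]]
ft_force: [0.4, 0.8, 0.6]
finger_gap: 0.0855
```

```bash
python3 -c "
from h import *
st();togo([.4654,-.306,.036],.18)
e=grab('scene','s3');cv2.imwrite('pics/s3c.png',cv2.resize(e['image'][100:270,100:300,::-1],None,fx=3.5,fy=3.5))"
```

```text
t 2.52 p [ 0.4645 -0.3076  0.0957] yawy 0.1816 z [-0.004  0.003 -1.   ] F [0.36 0.84 0.61] g 0.0855
[[0.008, 0.009, 0.398], [-0.0012, -0.0013, 0.0005]]
```

View pics/s3c.png

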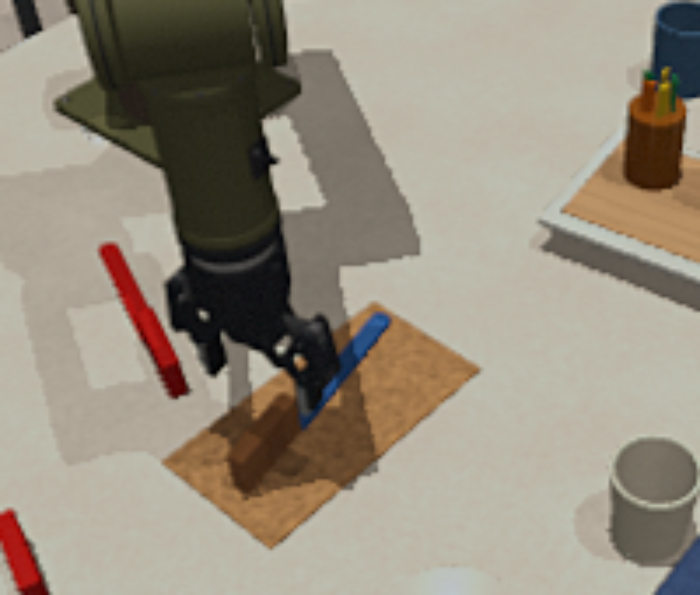

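The open fingers straddle the wooden handle (fingertip at crop (315,405), handle at (265,440)). I'm descending and gripping.

Request:
jog_arm(delta_pos=[[0.008,0.009,0.2],[0.008,0.009,0.4],[0.008,0.009,0.4],[0.008,0.009,0.4]], dr=[[-0.0012,-0.0013,0.0005],[-0.0012,-0.0013,0.0005],[-0.0012,-0.0013,0.0005],[-0.0012,-0.0013,0.0005]], gripper=[0,0,0,0])

```text
clock: 2.9
position: [0.4656, -0.3021, 0.0373]
eef_rot: [[-0.181, 0.983, -0.001], [0.983, 0.181, 0.003], [0.003, -0.001, -1.0]]
ft_force: [0.4, -0.8, 0.5]
finger_gap: 0.0851
```

Request:
jog_arm(delta_pos=[[0,0,0],[0,0,0],[0,0,0],[0,0,0],[0,0,0],[0,0,0],[0,0,0],[0,0,0],[0,0,0],[0,0,0]], dr=[[0,0,0],[0,0,0],[0,0,0],[0,0,0],[0,0,0],[0,0,0],[0,0,0],[0,0,0],[0,0,0],[0,0,0]], gripper=[120,255,255,255,255,255,255,255,255,255], grip_force=60)

```text
clock: 3.73
position: [0.466, -0.3026, 0.0383]
eef_rot: [[-0.181, 0.984, -0.0], [0.983, 0.181, 0.002], [0.002, 0.0, -1.0]]
ft_force: [-1.3, 1.0, 7.0]
finger_gap: 0.0173
```

```bash
python3 -c "
from h import *
st()"
```

```text
t 3.73 p [ 0.466  -0.3026  0.0383] yawy 0.1819 z [-0.     0.002 -1.   ] F [-1.29  0.98  7.  ] g 0.0173
```

Request:
jog_arm(delta_pos=[[0,0,-0.1],[0,0,-0.25],[0,0,-0.35],[0,0,-0.35],[0,0,-0.35]], dr=[[0,0,0],[0,0,0],[0,0,0],[0,0,0],[0,0,0]], gripper=[255,255,255,255,255])

```text
clock: 4.15
position: [0.4663, -0.3031, 0.0914]
eef_rot: [[-0.181, 0.984, 0.001], [0.984, 0.181, 0.001], [0.001, 0.002, -1.0]]
ft_force: [-1.1, -0.2, -0.6]
finger_gap: 0.0175
```

```bash
python3 -c "
from h import *
st()
for n in('scene','top'):
    e=grab(n,'l'+n);
    h2=cv2.cvtColor(e['image'],cv2.COLOR_RGB2HSV);m=np.zeros(h2.shape[:2],np.uint8);sl=(slice(170,262),slice(140,345));m[sl]=cv2.inRange(h2[sl],(100,80,30),(130,255,255))
    ys,xs=np.nonzero(m)
    for z in (.05,.055,.06):
        p=np.array([ray(e,x,y,z)[:2] for x,y in zip(xs,ys)]);r=cv2.minAreaRect(p.astype(np.float32)*1000);print(n,z,r);print(cv2.boxPoints(r).round(0).tolist())
    cv2.imwrite('pics/l%sc.png'%n,cv2.resize(e['image'][130:270,120:360,::-1],None,fx=3.3,fy=3.3))
"
```

```text
t 4.15 p [ 0.4663 -0.3031  0.0914] yawy 0.1816 z [ 0.001  0.001 -1.   ] F [-1.08 -0.19 -0.6 ] g 0.0175
scene 0.05 ((655.6759033203125, -214.96395874023438), (145.47744750976562, 483.4159851074219), 84.88717651367188)
[[408.0, -266.0], [890.0, -309.0], [903.0, -164.0], [421.0, -121.0]]
scene 0.055 ((658.0973510742188, -218.1676788330078), (144.57484436035156, 480.4167785644531), 84.88717651367188)
[[412.0, -269.0], [891.0, -312.0], [904.0, -168.0], [425.0, -125.0]]
scene 0.06 ((660.518798828125, -221.37139892578125), (143.6723175048828, 477.41754150390625), 84.88717651367188)
[[416.0, -272.0], [892.0, -314.0], [905.0, -171.0], [429.0, -129.0]]
top 0.05 ((443.1935119628906, -194.36761474609375), (14.903410911560059, 127.56009674072266), 11.219144821166992)
[[423.0, -133.0], [448.0, -258.0], [463.0, -255.0], [438.0, -130.0]]
top 0.055 ((443.2629089355469, -193.83001708984375), (14.845927238464355, 127.0679702758789), 11.219130516052246)
[[424.0, -133.0], [448.0, -258.0], [463.0, -255.0], [438.0, -130.0]]
top 0.06 ((443.3324279785156, -193.29248046875), (14.788466453552246, 126.57579803466797), 11.219137191772461)
[[424.0, -133.0], [448.0, -257.0], [463.0, -254.0], [438.0, -130.0]]
```

View pics/lscenec.png

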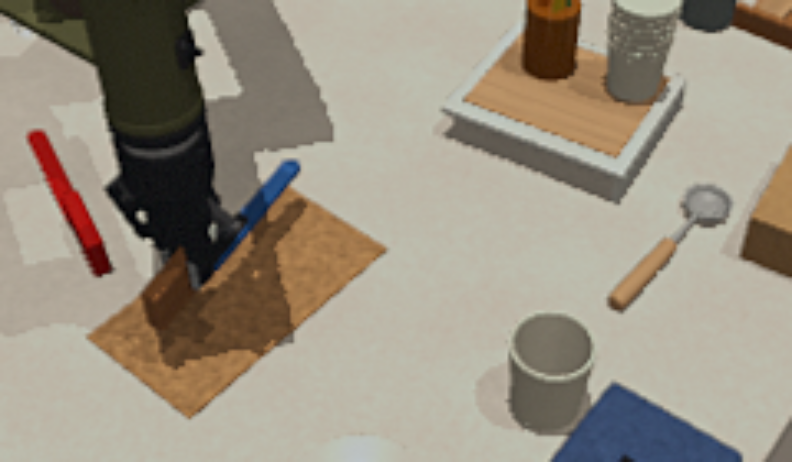

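View pics/ltopc.png

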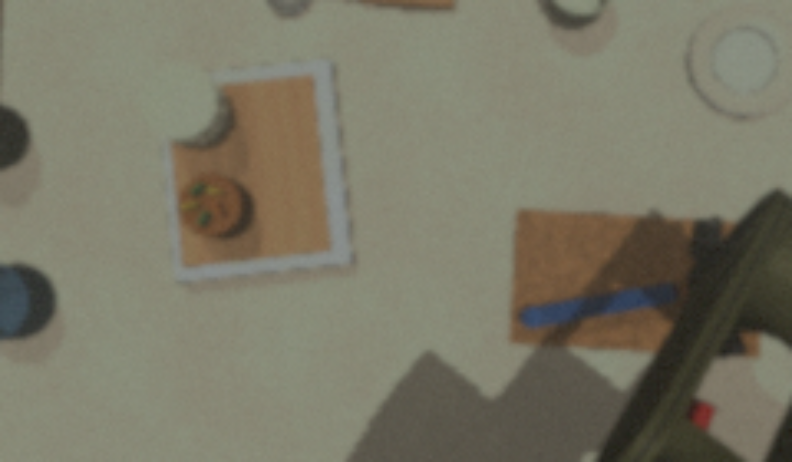

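```bash
cat >> h.py <<'E'
def tri(a,ua,b,ub):
    A=[]
    for d,(u,v) in((a,ua),(b,ub)):
        P=np.c_[np.array(d['R']),np.array(d['t'])]; x=(u-d['cx'])/d['fx'];y=(v-d['cy'])/d['fy']
        A+= [x*P[2]-P[0],y*P[2]-P[1]]
    A=np.array(A); return np.linalg.lstsq(A[:,:3],-A[:,3],rcond=None)[0]
S0=np.array([.5807,.1439]);SY=.117
SR=np.array([[np.cos(SY),-np.sin(SY)],[np.sin(SY),np.cos(SY)]])
LT=.180
def w2s(p): return SR.T@(np.array(p)[:2]-S0)
def s2w(p): return S0+SR@np.array(p)
def tip():
    s=sense();R=s['eef_rot'];a=np.arctan2(R[1,1],R[0,1]);return s['position'][:2]+LT*np.array([-np.sin(a),np.cos(a)])
def tgt(xs,ys,z,yaw=SY):
    "TCP target for tip at stand xs,ys with blade dir = yaw+90"
    w=s2w([xs,ys]);return [*(w-LT*np.array([-np.sin(yaw),np.cos(yaw)])),z]
E
python3 - <<'E'
from h import *
a=load('lscene');b=load('ltop')
print(tri(a,(295/3.3+120-.4,163/3.3+130-.4),b,(521/3.3+120-.4,318/3.3+130-.4)),tip())
# tip mask extremes
print('tip_s',w2s(tip()))
for y in(-.105,-.09,0):
    print(tgt(.074,y,.1))
togo(tgt(.074,-.115,.1),SY)
E
```

```text
[ 0.43279326 -0.12645747  0.05595836] [ 0.43269741 -0.12515673]
tip_s [-0.17839861 -0.24994045]
[np.float64(0.6874630599544851), np.float64(-0.13051328143724206), 0.1]
[np.float64(0.6857120612473181), np.float64(-0.11561583187271929), 0.1]
[np.float64(0.6752060690043161), np.float64(-0.026231134485582702), 0.1]
[[0.792, 1.66, -0.066], [-0.0003, -0.0011, 0.0206]]
```

Request:
jog_arm(delta_pos=[[0.2,0.25,0],[0.4,0.5,0],[0.6,0.75,0],[0.7,0.9,0],[0.7,0.9,0]], dr=[[0,0,0.005],[0,0,0.01],[0,0,0.02],[0,0,0.02],[0,0,0.02]], gripper=[255,255,255,255,255])

```text
clock: 4.67
position: [0.5833, -0.1696, 0.0888]
eef_rot: [[-0.122, 0.993, 0.001], [0.992, 0.122, 0.006], [0.006, 0.002, -1.0]]
ft_force: [-0.1, -1.3, -0.3]
finger_gap: 0.0174
```

```bash
python3 -c "
from h import *
st();togo(tgt(.074,-.115,.0415),SY);print(w2s(tip()))"
```

```text
t 4.67 p [ 0.5833 -0.1696  0.0888] yawy 0.1224 z [ 0.001  0.006 -1.   ] F [-0.14 -1.26 -0.31] g 0.0174
[[0.106, 0.72, 0.317], [0.0005, -0.0018, 0.0017]]
[-0.03497438 -0.1317    ]
```

Request:
jog_arm(delta_pos=[[0.05,0.25,0],[0.1,0.5,0],[0.106,0.72,0],[0.106,0.72,0],[0.106,0.72,0.15],[0.106,0.72,0.31],[0.106,0.72,0.31],[0.106,0.72,0.31],[0.106,0.72,0.31],[0.106,0.72,0.31]], dr=[[0,-0.0018,0.0017],[0,-0.0018,0.0017],[0,-0.0018,0.0017],[0,-0.0018,0.0017],[0,-0.0018,0.0017],[0,-0.0018,0.0017],[0,-0.0018,0.0017],[0,-0.0018,0.0017],[0,-0.0018,0.0017],[0,-0.0018,0.0017]], gripper=[255,255,255,255,255,255,255,255,255,255])

```text
clock: 5.5
position: [0.6885, -0.1407, 0.0431]
eef_rot: [[-0.116, 0.993, 0.002], [0.993, 0.116, 0.0], [-0.0, 0.002, -1.0]]
ft_force: [0.1, -0.6, -1.5]
finger_gap: 0.0168
```

```bash
python3 -c "
from h import *
st();togo(tgt(.074,-.06,.0415),SY);print(w2s(tip()))
for n in('scene','top'):
    e=grab(n,'m'+n)
cv2.imwrite('pics/mtopc.png',cv2.convertScaleAbs(cv2.resize(e['image'][130:250,160:310,::-1],None,fx=5,fy=5,interpolation=cv2.INTER_CUBIC),alpha=1.6))
e=load('mscene');cv2.imwrite('pics/mscenec.png',cv2.resize(e['image'][110:250,210:360,::-1],None,fx=4.2,fy=4.2,interpolation=cv2.INTER_CUBIC))"
```

```text
t 5.5 p [ 0.6885 -0.1407  0.0431] yawy 0.1168 z [ 0.002  0.    -1.   ] F [ 0.07 -0.57 -1.54] g 0.0168
[[0.368, 0.001, 0.011], [0.0006, 0.0001, -0.0001]]
[ 0.07391188 -0.11522599]
```

View pics/mtopc.png

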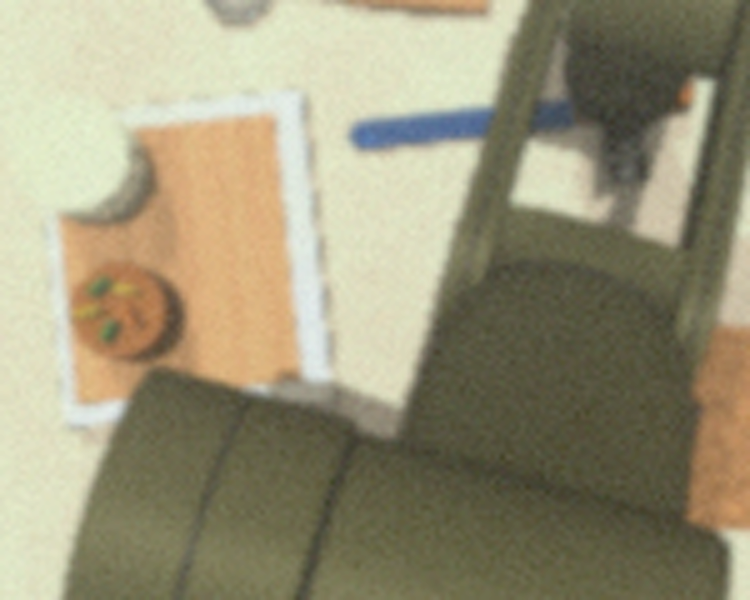

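View pics/mscenec.png

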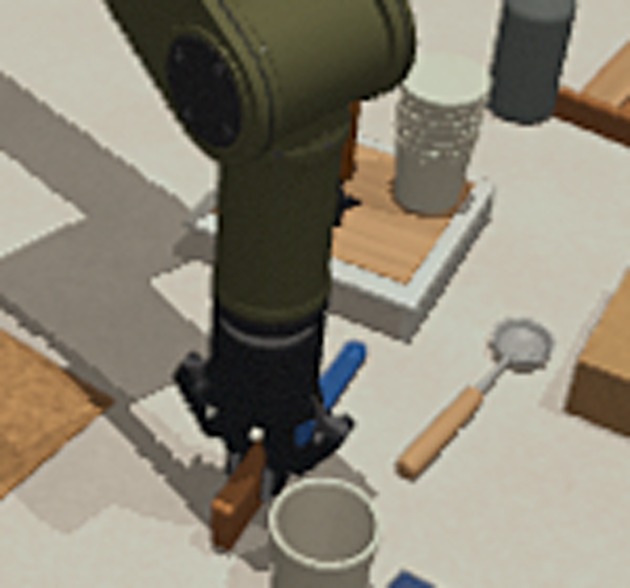

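```bash
python3 -c "
from h import *
a=load('mscene');b=load('mtop')
ua=(362/4.2+210-.4,345/4.2+110-.4);ub=(351/5+160-.4,135/5+130-.4)
X=tri(a,ua,b,ub);print(X,tip(),w2s(X))
for z in(.004,.009,.012): print(z,ray(a,*ua,z),w2s(ray(a,*ua,z)),ray(b,*ub,z),w2s(ray(b,*ub,z)))
"
```

```text
[0.668913   0.03670292 0.00909307] [0.66789594 0.0380808 ] [ 0.07509645 -0.1167616 ]
0.004 [0.66803861 0.04270377 0.004     ] [ 0.07492854 -0.1106997 ] [0.66812322 0.03594347 0.004     ] [ 0.07422341 -0.11742366]
0.009 [0.67025675 0.03816074 0.009     ] [ 0.07660119 -0.11547061] [0.66735226 0.03560447 0.009     ] [ 0.07341816 -0.11767034]
0.012 [0.67158764 0.03543492 0.012     ] [ 0.07760478 -0.11833315] [0.66688969 0.03540108 0.012     ] [ 0.072935   -0.11781835]
```

Request:
jog_arm(delta_pos=[[0.1,0,0.01],[0.2,0,0.01],[0.3,0,0.01],[0.4,0,0.01],[0.5,0,0.01],[0.55,0,0.01],[0.55,0,0.01],[0.55,0,0.01]], dr=[[0,0,0],[0,0,0],[0,0,0],[0,0,0],[0,0,0],[0,0,0],[0,0,0],[0,0,0]], gripper=[255,255,255,255,255,255,255,255])

```text
clock: 6.27
position: [0.6793, -0.0578, 0.0421]
eef_rot: [[-0.118, 0.993, 0.003], [0.993, 0.118, -0.001], [-0.001, 0.003, -1.0]]
ft_force: [0.1, -0.3, -0.6]
finger_gap: 0.0174
```

```bash
cat > q.py <<'E'
from h import *
s=sense();R=s['eef_rot'];st();t=w2s(tip());F=SR.T@s['ft_force'][:2]
print('tip_s',t.round(4),'F_s',F.round(2),'Fz',s['ft_force'][2].round(2))
E
python3 q.py
```

```text
t 6.27 p [ 0.6793 -0.0578  0.0421] yawy 0.1187 z [ 0.003 -0.001 -1.   ] F [ 0.15 -0.27 -0.63] g 0.0174
tip_s [ 0.0741 -0.0318] F_s [ 0.12 -0.29] Fz -0.63
```

Request:
jog_arm(delta_pos=[[0,0,0],[0,0,0]], dr=[[0,0,0],[0,0,0]], gripper=[255,255])

```text
clock: 6.43
position: [0.6796, -0.0584, 0.0422]
eef_rot: [[-0.118, 0.993, 0.003], [0.993, 0.118, -0.001], [-0.001, 0.003, -1.0]]
ft_force: [-0.1, 0.4, -1.4]
finger_gap: 0.0173
```

```bash
python3 q.py
```

```text
t 6.43 p [ 0.6796 -0.0584  0.0422] yawy 0.1184 z [ 0.003 -0.001 -1.   ] F [-0.15  0.44 -1.39] g 0.0173
tip_s [ 0.0743 -0.0324] F_s [-0.1   0.45] Fz -1.39
```

Request:
jog_arm(delta_pos=[[0.02,0,0],[0.04,0,0],[0.04,0,0]], dr=[[0,0,0],[0,0,0],[0,0,0]], gripper=[255,255,255])

```text
clock: 6.68
position: [0.6787, -0.0523, 0.042]
eef_rot: [[-0.118, 0.993, 0.003], [0.993, 0.118, -0.001], [-0.001, 0.003, -1.0]]
ft_force: [-0.0, 1.3, -2.0]
finger_gap: 0.0172
```

Request:
jog_arm(delta_pos=[[0.02,0,0],[0.04,0,0],[0.04,0,0]], dr=[[0,0,0],[0,0,0],[0,0,0]], gripper=[255,255,255])

```text
clock: 6.93
position: [0.6778, -0.0457, 0.042]
eef_rot: [[-0.118, 0.993, 0.003], [0.993, 0.118, -0.0], [-0.001, 0.003, -1.0]]
ft_force: [0.5, 0.1, -1.7]
finger_gap: 0.0174
```

```bash
python3 q.py
```

```text
t 6.93 p [ 0.6778 -0.0457  0.042 ] yawy 0.118 z [ 0.003 -0.    -1.   ] F [ 0.49  0.08 -1.75] g 0.0174
tip_s [ 0.0741 -0.0197] F_s [0.5  0.02] Fz -1.75
```

Request:
jog_arm(delta_pos=[[0.02,0,0],[0.04,0,0],[0.04,0,0]], dr=[[0,0,0],[0,0,0],[0,0,0]], gripper=[255,255,255])

```text
clock: 7.18
position: [0.6769, -0.039, 0.042]
eef_rot: [[-0.118, 0.993, 0.002], [0.993, 0.118, 0.0], [-0.0, 0.002, -1.0]]
ft_force: [-0.3, -0.7, -0.7]
finger_gap: 0.0173
```

```bash
python3 q.py
```

```text
t 7.18 p [ 0.6769 -0.039   0.042 ] yawy 0.1185 z [ 0.002  0.    -1.   ] F [-0.26 -0.69 -0.72] g 0.0173
tip_s [ 0.0739 -0.0129] F_s [-0.34 -0.65] Fz -0.72
```

Request:
jog_arm(delta_pos=[[0.02,0,0],[0.04,0,0],[0.04,0,0]], dr=[[0,0,0],[0,0,0],[0,0,0]], gripper=[255,255,255])

```text
clock: 7.43
position: [0.676, -0.0323, 0.0419]
eef_rot: [[-0.119, 0.993, 0.002], [0.993, 0.119, 0.0], [0.0, 0.002, -1.0]]
ft_force: [-0.0, 0.6, -1.6]
finger_gap: 0.017
```

```bash
python3 q.py
```

```text
t 7.43 p [ 0.676  -0.0323  0.0419] yawy 0.1189 z [ 0.002  0.    -1.   ] F [-0.05  0.58 -1.56] g 0.017
tip_s [ 0.0738 -0.0061] F_s [0.02 0.58] Fz -1.56
```

Request:
jog_arm(delta_pos=[[0.02,0,0],[0.04,0,0],[0.04,0,0]], dr=[[0,0,0],[0,0,0],[0,0,0]], gripper=[255,255,255])

```text
clock: 7.68
position: [0.6752, -0.0256, 0.0419]
eef_rot: [[-0.119, 0.993, 0.002], [0.993, 0.119, 0.001], [0.0, 0.002, -1.0]]
ft_force: [0.1, 0.4, -1.9]
finger_gap: 0.0172
```

```bash
python3 q.py
```

```text
t 7.68 p [ 0.6752 -0.0256  0.0419] yawy 0.1193 z [ 0.002  0.001 -1.   ] F [ 0.13  0.4  -1.92] g 0.0172
tip_s [0.0736 0.0006] F_s [0.17 0.38] Fz -1.92
```

Request:
jog_arm(delta_pos=[[0.02,0,0],[0.04,0,0],[0.04,0,0]], dr=[[0,0,0],[0,0,0],[0,0,0]], gripper=[255,255,255])

```text
clock: 7.93
position: [0.6742, -0.0189, 0.0419]
eef_rot: [[-0.119, 0.993, 0.002], [0.993, 0.119, 0.001], [0.001, 0.002, -1.0]]
ft_force: [-0.0, 0.8, -1.8]
finger_gap: 0.0172
```

```bash
python3 q.py
```

```text
t 7.93 p [ 0.6742 -0.0189  0.0419] yawy 0.1197 z [ 0.002  0.001 -1.   ] F [-0.05  0.75 -1.79] g 0.0172
tip_s [0.0734 0.0074] F_s [0.04 0.75] Fz -1.79
```

Baseline Fy is about +0.4 ± 0.6. I'm continuing.

Request:
jog_arm(delta_pos=[[0.02,0,0],[0.04,0,0],[0.04,0,0]], dr=[[0,0,0],[0,0,-0.0005],[0,0,-0.0005]], gripper=[255,255,255])

```text
clock: 8.18
position: [0.6733, -0.0123, 0.0418]
eef_rot: [[-0.121, 0.993, 0.001], [0.993, 0.121, 0.001], [0.001, 0.001, -1.0]]
ft_force: [-0.7, 0.5, -0.8]
finger_gap: 0.0173
```

```bash
python3 q.py
```

```text
t 8.18 p [ 0.6733 -0.0123  0.0418] yawy 0.1217 z [ 0.001  0.001 -1.   ] F [-0.74  0.46 -0.82] g 0.0173
tip_s [0.0729 0.0141] F_s [-0.68  0.55] Fz -0.82
```

Request:
jog_arm(delta_pos=[[0.02,0,0],[0.04,0,0],[0.04,0,0]], dr=[[0,0,0],[0,0,-0.0005],[0,0,-0.0005]], gripper=[255,255,255])

```text
clock: 8.43
position: [0.6724, -0.0056, 0.0418]
eef_rot: [[-0.123, 0.992, 0.001], [0.992, 0.123, 0.002], [0.002, 0.001, -1.0]]
ft_force: [-0.4, 0.3, -1.5]
finger_gap: 0.0172
```

```bash
python3 q.py
```

```text
t 8.43 p [ 0.6724 -0.0056  0.0418] yawy 0.1237 z [ 0.001  0.002 -1.   ] F [-0.39  0.27 -1.53] g 0.0172
tip_s [0.0724 0.0208] F_s [-0.36  0.31] Fz -1.53
```

Request:
jog_arm(delta_pos=[[0.02,0,0],[0.04,0,0],[0.04,0,0]], dr=[[0,0,0.001],[0,0,0.002],[0,0,0.002]], gripper=[255,255,255])

```text
clock: 8.68
position: [0.6715, 0.001, 0.0418]
eef_rot: [[-0.117, 0.993, 0.001], [0.993, 0.117, 0.002], [0.002, 0.001, -1.0]]
ft_force: [-0.2, 0.0, -1.2]
finger_gap: 0.0171
```

```bash
python3 q.py
```

```text
t 8.68 p [0.6715 0.001  0.0418] yawy 0.1175 z [ 0.001  0.002 -1.   ] F [-0.23  0.04 -1.21] g 0.0171
tip_s [0.0734 0.0275] F_s [-0.22  0.07] Fz -1.21
```

Request:
jog_arm(delta_pos=[[0.02,0,0],[0.04,0,0],[0.04,0,0]], dr=[[0,0,0],[0,0,0],[0,0,0]], gripper=[255,255,255])

```text
clock: 8.93
position: [0.6707, 0.0077, 0.0418]
eef_rot: [[-0.118, 0.993, 0.001], [0.993, 0.118, 0.002], [0.002, 0.001, -1.0]]
ft_force: [-0.6, 0.7, -1.6]
finger_gap: 0.0172
```

```bash
python3 q.py
```

```text
t 8.93 p [0.6707 0.0077 0.0418] yawy 0.1179 z [ 0.001  0.002 -1.   ] F [-0.62  0.7  -1.64] g 0.0172
tip_s [0.0733 0.0342] F_s [-0.53  0.77] Fz -1.64
```

Request:
jog_arm(delta_pos=[[0.02,0,0],[0.04,0,0],[0.04,0,0]], dr=[[0,0,0],[0,0,0.0005],[0,0,0.0005]], gripper=[255,255,255])

```text
clock: 9.18
position: [0.6698, 0.014, 0.0419]
eef_rot: [[-0.117, 0.993, 0.001], [0.993, 0.117, 0.002], [0.002, 0.001, -1.0]]
ft_force: [0.1, -2.1, -1.8]
finger_gap: 0.0172
```

```bash
python3 q.py
```

```text
t 9.18 p [0.6698 0.014  0.0419] yawy 0.1168 z [ 0.001  0.002 -1.   ] F [ 0.05 -2.06 -1.81] g 0.0172
tip_s [0.0734 0.0405] F_s [-0.19 -2.06] Fz -1.81
```

Request:
jog_arm(delta_pos=[[0.02,0,0],[0.03,0,0],[0.03,0,0]], dr=[[0,0,0],[0,0,0],[0,0,0]], gripper=[255,255,255])

```text
clock: 9.43
position: [0.6694, 0.0182, 0.042]
eef_rot: [[-0.117, 0.993, 0.001], [0.993, 0.117, 0.001], [0.001, 0.001, -1.0]]
ft_force: [-0.1, -2.2, -1.0]
finger_gap: 0.0176
```

```bash
python3 q.py
```

```text
t 9.43 p [0.6694 0.0182 0.042 ] yawy 0.1173 z [ 0.001  0.001 -1.   ] F [-0.13 -2.21 -0.97] g 0.0176
tip_s [0.0733 0.0448] F_s [-0.38 -2.18] Fz -0.97
```

Request:
jog_arm(delta_pos=[[-0.015,0,0],[-0.015,0,0]], dr=[[0,0,0],[0,0,0]], gripper=[255,255])

```text
clock: 9.6
position: [0.6697, 0.0155, 0.042]
eef_rot: [[-0.117, 0.993, 0.001], [0.993, 0.117, 0.001], [0.001, 0.001, -1.0]]
ft_force: [-1.0, -1.4, 0.2]
finger_gap: 0.0173
```

```bash
python3 q.py
```

```text
t 9.6 p [0.6697 0.0155 0.042 ] yawy 0.1172 z [ 0.001  0.001 -1.   ] F [-0.98 -1.44  0.2 ] g 0.0173
tip_s [0.0734 0.0421] F_s [-1.14 -1.32] Fz 0.2
```

Request:
jog_arm(delta_pos=[[0,0,0]], dr=[[0,0,0]], gripper=[255])

```text
clock: 9.68
position: [0.6697, 0.0153, 0.042]
eef_rot: [[-0.117, 0.993, 0.001], [0.993, 0.117, 0.001], [0.001, 0.001, -1.0]]
ft_force: [0.6, -1.7, -0.3]
finger_gap: 0.017
```

```bash
python3 q.py
```

```text
t 9.68 p [0.6697 0.0153 0.042 ] yawy 0.1168 z [ 0.001  0.001 -1.   ] F [ 0.58 -1.67 -0.31] g 0.017
tip_s [0.0734 0.0419] F_s [ 0.39 -1.73] Fz -0.31
```

Request:
jog_arm(delta_pos=[[0,0,0]], dr=[[0,0,0]], gripper=[255])

```text
clock: 9.77
position: [0.6697, 0.0152, 0.042]
eef_rot: [[-0.116, 0.993, 0.001], [0.993, 0.116, 0.001], [0.001, 0.001, -1.0]]
ft_force: [-0.4, -2.1, -1.3]
finger_gap: 0.0175
```

```bash
python3 q.py
```

```text
t 9.77 p [0.6697 0.0152 0.042 ] yawy 0.1165 z [ 0.001  0.001 -1.   ] F [-0.35 -2.13 -1.29] g 0.0175
tip_s [0.0734 0.0417] F_s [-0.6  -2.07] Fz -1.29
```

Request:
jog_arm(delta_pos=[[0,-0.04,0],[0,-0.08,0],[0,-0.12,0],[0,-0.12,0]], dr=[[0,0,0],[0,0,0],[0,0,0],[0,0,0]], gripper=[255,255,255,255])

```text
clock: 10.1
position: [0.65, 0.0129, 0.0419]
eef_rot: [[-0.116, 0.993, -0.001], [0.993, 0.116, 0.001], [0.001, -0.001, -1.0]]
ft_force: [1.4, -3.2, -1.2]
finger_gap: 0.0174
```

```bash
python3 q.py
```

```text
t 10.1 p [0.65   0.0129 0.0419] yawy 0.1161 z [-0.001  0.001 -1.   ] F [ 1.36 -3.21 -1.2 ] g 0.0174
tip_s [0.0537 0.0418] F_s [ 0.98 -3.34] Fz -1.2
```

Request:
jog_arm(delta_pos=[[0,0,0]], dr=[[0,0,0]], gripper=[255])

```text
clock: 10.18
position: [0.6497, 0.0129, 0.0421]
eef_rot: [[-0.116, 0.993, -0.001], [0.993, 0.116, 0.001], [0.001, -0.0, -1.0]]
ft_force: [2.7, -1.4, -2.0]
finger_gap: 0.0171
```

```bash
python3 q.py
```

```text
t 10.18 p [0.6497 0.0129 0.0421] yawy 0.1159 z [-0.001  0.001 -1.   ] F [ 2.69 -1.45 -1.98] g 0.0171
tip_s [0.0534 0.0418] F_s [ 2.5  -1.75] Fz -1.98
```

Request:
jog_arm(delta_pos=[[-0.007,-0.03,0],[-0.01,-0.06,0],[-0.01,-0.09,0],[-0.01,-0.09,0]], dr=[[0,0,0],[0,0,0],[0,0,0],[0,0,0]], gripper=[255,255,255,255])

```text
clock: 10.52
position: [0.6349, 0.0097, 0.042]
eef_rot: [[-0.116, 0.993, -0.003], [0.993, 0.116, 0.001], [0.002, -0.002, -1.0]]
ft_force: [1.1, -2.5, -0.9]
finger_gap: 0.0172
```

```bash
python3 q.py
```

```text
t 10.52 p [0.6349 0.0097 0.042 ] yawy 0.1158 z [-0.003  0.001 -1.   ] F [ 1.12 -2.49 -0.89] g 0.0172
tip_s [0.0384 0.0404] F_s [ 0.82 -2.61] Fz -0.89
```

Request:
jog_arm(delta_pos=[[0,0,0]], dr=[[0,0,0]], gripper=[255])

```text
clock: 10.6
position: [0.6346, 0.0097, 0.042]
eef_rot: [[-0.116, 0.993, -0.003], [0.993, 0.116, 0.001], [0.002, -0.002, -1.0]]
ft_force: [1.1, -2.0, -1.0]
finger_gap: 0.0171
```

```bash
python3 q.py
```

```text
t 10.6 p [0.6346 0.0097 0.042 ] yawy 0.1158 z [-0.003  0.001 -1.   ] F [ 1.09 -2.03 -1.04] g 0.0171
tip_s [0.0381 0.0404] F_s [ 0.84 -2.14] Fz -1.04
```

Request:
jog_arm(delta_pos=[[0,0,0]], dr=[[0,0,0]], gripper=[255])

```text
clock: 10.68
position: [0.6345, 0.0097, 0.0421]
eef_rot: [[-0.115, 0.993, -0.003], [0.993, 0.115, 0.001], [0.002, -0.002, -1.0]]
ft_force: [1.6, -1.2, -0.4]
finger_gap: 0.017
```

```bash
python3 q.py
```

```text
t 10.68 p [0.6345 0.0097 0.0421] yawy 0.1157 z [-0.003  0.001 -1.   ] F [ 1.64 -1.15 -0.43] g 0.017
tip_s [0.038  0.0404] F_s [ 1.49 -1.34] Fz -0.43
```

Request:
jog_arm(delta_pos=[[-0.004,-0.03,0],[-0.006,-0.06,0],[-0.008,-0.1,0],[-0.008,-0.1,0]], dr=[[0.001,0,0],[0.001,0,0],[0.001,0,0],[0.001,0,0]], gripper=[255,255,255,255])

```text
clock: 11.02
position: [0.6176, 0.0067, 0.0418]
eef_rot: [[-0.115, 0.993, -0.008], [0.993, 0.115, 0.001], [0.002, -0.008, -1.0]]
ft_force: [1.2, -1.9, -0.7]
finger_gap: 0.0172
```

```bash
python3 q.py
```

```text
t 11.02 p [0.6176 0.0067 0.0418] yawy 0.1157 z [-0.008  0.001 -1.   ] F [ 1.2  -1.86 -0.68] g 0.0172
tip_s [0.0209 0.0394] F_s [ 0.98 -1.99] Fz -0.68
```

Request:
jog_arm(delta_pos=[[0,0,0]], dr=[[0,0,0]], gripper=[255])

```text
clock: 11.1
position: [0.6171, 0.0067, 0.0418]
eef_rot: [[-0.115, 0.993, -0.009], [0.993, 0.115, 0.001], [0.002, -0.009, -1.0]]
ft_force: [1.6, -2.6, -0.2]
finger_gap: 0.0174
```

```bash
python3 q.py
```

```text
t 11.1 p [0.6171 0.0067 0.0418] yawy 0.1157 z [-0.009  0.001 -1.   ] F [ 1.64 -2.57 -0.18] g 0.0174
tip_s [0.0203 0.0395] F_s [ 1.33 -2.75] Fz -0.18
```

Request:
jog_arm(delta_pos=[[-0.003,-0.03,0],[-0.005,-0.06,0],[-0.006,-0.1,0],[-0.006,-0.1,0]], dr=[[0,0,0],[0,0,0],[0,0,0],[0,0,0]], gripper=[255,255,255,255])

```text
clock: 11.43
position: [0.6005, 0.0039, 0.0419]
eef_rot: [[-0.115, 0.993, -0.011], [0.993, 0.115, 0.001], [0.002, -0.011, -1.0]]
ft_force: [2.5, -1.5, -0.3]
finger_gap: 0.0171
```

```bash
python3 q.py
```

```text
t 11.43 p [0.6005 0.0039 0.0419] yawy 0.1155 z [-0.011  0.001 -1.   ] F [ 2.49 -1.51 -0.34] g 0.0171
tip_s [0.0035 0.0387] F_s [ 2.3 -1.8] Fz -0.34
```

Request:
jog_arm(delta_pos=[[0,0,0]], dr=[[0,0,0]], gripper=[255])

```text
clock: 11.52
position: [0.6001, 0.0039, 0.0419]
eef_rot: [[-0.115, 0.993, -0.011], [0.993, 0.115, 0.001], [0.002, -0.011, -1.0]]
ft_force: [1.3, -1.3, -1.0]
finger_gap: 0.0175
```

```bash
python3 q.py
```

```text
t 11.52 p [0.6001 0.0039 0.0419] yawy 0.1155 z [-0.011  0.001 -1.   ] F [ 1.3  -1.32 -0.98] g 0.0175
tip_s [0.0031 0.0387] F_s [ 1.14 -1.46] Fz -0.98
```

Request:
jog_arm(delta_pos=[[-0.002,-0.03,0],[-0.004,-0.06,0],[-0.004,-0.1,0],[-0.004,-0.1,0]], dr=[[-0.001,0,0],[-0.002,0,0],[-0.003,0,0],[-0.003,0,0]], gripper=[255,255,255,255])

```text
clock: 11.85
position: [0.5831, 0.0015, 0.042]
eef_rot: [[-0.115, 0.993, -0.004], [0.993, 0.115, 0.002], [0.003, -0.004, -1.0]]
ft_force: [1.0, -2.4, -1.3]
finger_gap: 0.0175
```

```bash
python3 q.py
```

```text
t 11.85 p [0.5831 0.0015 0.042 ] yawy 0.1153 z [-0.004  0.002 -1.   ] F [ 0.96 -2.4  -1.28] g 0.0175
tip_s [-0.0139  0.0383] F_s [ 0.67 -2.5 ] Fz -1.28
```

Request:
jog_arm(delta_pos=[[0,0,0]], dr=[[0,0,0]], gripper=[255])

```text
clock: 11.93
position: [0.5827, 0.0014, 0.042]
eef_rot: [[-0.115, 0.993, -0.004], [0.993, 0.115, 0.002], [0.003, -0.004, -1.0]]
ft_force: [1.0, -2.8, -1.8]
finger_gap: 0.0174
```

```bash
python3 q.py
```

```text
t 11.93 p [0.5827 0.0014 0.042 ] yawy 0.1152 z [-0.004  0.002 -1.   ] F [ 1.04 -2.76 -1.76] g 0.0174
tip_s [-0.0143  0.0382] F_s [ 0.71 -2.86] Fz -1.76
```

Request:
jog_arm(delta_pos=[[-0.002,-0.03,0],[-0.004,-0.06,0],[-0.004,-0.1,0],[-0.004,-0.1,0]], dr=[[0,0,0],[0,0,0],[0,0,0],[0,0,0]], gripper=[255,255,255,255])

```text
clock: 12.27
position: [0.566, -0.001, 0.0419]
eef_rot: [[-0.115, 0.993, -0.006], [0.993, 0.115, 0.002], [0.003, -0.006, -1.0]]
ft_force: [1.2, -2.0, -1.5]
finger_gap: 0.0173
```

```bash
python3 q.py
```

```text
t 12.27 p [ 0.566  -0.001   0.0419] yawy 0.1152 z [-0.006  0.002 -1.   ] F [ 1.22 -2.05 -1.52] g 0.0173
tip_s [-0.0312  0.0378] F_s [ 0.98 -2.17] Fz -1.52
```

Request:
jog_arm(delta_pos=[[0,0,0]], dr=[[0,0,0]], gripper=[255])

```text
clock: 12.35
position: [0.5655, -0.0011, 0.0419]
eef_rot: [[-0.115, 0.993, -0.006], [0.993, 0.115, 0.002], [0.003, -0.006, -1.0]]
ft_force: [1.5, -0.7, -1.5]
finger_gap: 0.0173
```

```bash
python3 q.py
```

```text
t 12.35 p [ 0.5655 -0.0011  0.0419] yawy 0.1151 z [-0.006  0.002 -1.   ] F [ 1.5  -0.75 -1.5 ] g 0.0173
tip_s [-0.0317  0.0378] F_s [ 1.4  -0.92] Fz -1.5
```

Request:
jog_arm(delta_pos=[[-0.002,-0.03,0],[-0.004,-0.06,0],[-0.005,-0.1,0],[-0.005,-0.1,0]], dr=[[-0.001,0,0],[-0.002,0,0],[-0.002,0,-0.0005],[-0.002,0,-0.0005]], gripper=[255,255,255,255])

```text
clock: 12.68
position: [0.5487, -0.0036, 0.0419]
eef_rot: [[-0.116, 0.993, -0.002], [0.993, 0.116, 0.003], [0.004, -0.002, -1.0]]
ft_force: [0.6, -2.0, -1.0]
finger_gap: 0.0171
```

```bash
python3 q.py
```

```text
t 12.68 p [ 0.5487 -0.0036  0.0419] yawy 0.1166 z [-0.002  0.003 -1.   ] F [ 0.61 -2.   -1.04] g 0.0171
tip_s [-0.049   0.0372] F_s [ 0.37 -2.06] Fz -1.04
```

Request:
jog_arm(delta_pos=[[0,0,0]], dr=[[0,0,0]], gripper=[255])

```text
clock: 12.77
position: [0.5482, -0.0037, 0.0419]
eef_rot: [[-0.116, 0.993, -0.003], [0.993, 0.116, 0.003], [0.004, -0.002, -1.0]]
ft_force: [2.2, -3.1, -1.8]
finger_gap: 0.0173
```

```bash
python3 q.py
```

```text
t 12.77 p [ 0.5482 -0.0037  0.0419] yawy 0.1166 z [-0.003  0.003 -1.   ] F [ 2.23 -3.07 -1.76] g 0.0173
tip_s [-0.0494  0.0372] F_s [ 1.85 -3.31] Fz -1.76
```

Request:
jog_arm(delta_pos=[[-0.002,-0.03,0],[-0.004,-0.06,0],[-0.004,-0.1,0],[-0.004,-0.1,0]], dr=[[0,0,0],[0,0,0],[0,0,0],[0,0,0]], gripper=[255,255,255,255])

```text
clock: 13.1
position: [0.5314, -0.0061, 0.0418]
eef_rot: [[-0.116, 0.993, -0.005], [0.993, 0.116, 0.003], [0.004, -0.005, -1.0]]
ft_force: [2.0, -2.5, -1.2]
finger_gap: 0.0174
```

```bash
python3 q.py
```

```text
t 13.1 p [ 0.5314 -0.0061  0.0418] yawy 0.1165 z [-0.005  0.003 -1.   ] F [ 2.04 -2.52 -1.23] g 0.0174
tip_s [-0.0664  0.0368] F_s [ 1.73 -2.74] Fz -1.23
```

Request:
jog_arm(delta_pos=[[0,0,0]], dr=[[0,0,0]], gripper=[255])

```text
clock: 13.18
position: [0.531, -0.0061, 0.0419]
eef_rot: [[-0.116, 0.993, -0.005], [0.993, 0.116, 0.003], [0.004, -0.005, -1.0]]
ft_force: [2.1, -2.1, -1.3]
finger_gap: 0.0174
```

```bash
python3 q.py
```

```text
t 13.18 p [ 0.531  -0.0061  0.0419] yawy 0.1165 z [-0.005  0.003 -1.   ] F [ 2.07 -2.08 -1.29] g 0.0174
tip_s [-0.0668  0.0368] F_s [ 1.81 -2.3 ] Fz -1.29
```

Request:
jog_arm(delta_pos=[[-0.006,-0.03,0],[-0.01,-0.06,0],[-0.012,-0.09,0],[-0.012,-0.09,0]], dr=[[-0.001,0,0],[-0.001,0,0],[-0.001,0,0],[-0.001,0,0]], gripper=[255,255,255,255])

```text
clock: 13.52
position: [0.516, -0.0095, 0.0418]
eef_rot: [[-0.116, 0.993, -0.004], [0.993, 0.116, 0.004], [0.004, -0.004, -1.0]]
ft_force: [1.0, -2.4, -0.6]
finger_gap: 0.0173
```

```bash
python3 q.py
```

```text
t 13.52 p [ 0.516  -0.0095  0.0418] yawy 0.1164 z [-0.004  0.004 -1.   ] F [ 0.96 -2.41 -0.62] g 0.0173
tip_s [-0.082   0.0352] F_s [ 0.68 -2.51] Fz -0.62
```

Request:
jog_arm(delta_pos=[[0,0,0]], dr=[[0,0,0]], gripper=[255])

```text
clock: 13.6
position: [0.5156, -0.0096, 0.0418]
eef_rot: [[-0.116, 0.993, -0.004], [0.993, 0.116, 0.004], [0.004, -0.004, -1.0]]
ft_force: [2.3, -1.1, -0.2]
finger_gap: 0.0172
```

```bash
python3 q.py; python3 -c "
from h import *
d=grab('top','n1');e=grab('scene','n2')
cv2.imwrite('pics/n1c.png',cv2.convertScaleAbs(cv2.resize(d['image'][140:240,165:285,::-1],None,fx=5,fy=5,interpolation=cv2.INTER_CUBIC),alpha=1.6))
cv2.imwrite('pics/n2c.png',cv2.resize(e['image'][110:210,220:340,::-1],None,fx=5,fy=5,interpolation=cv2.INTER_CUBIC))"
```

```text
t 13.6 p [ 0.5156 -0.0096  0.0418] yawy 0.1163 z [-0.004  0.004 -1.   ] F [ 2.3  -1.07 -0.18] g 0.0172
tip_s [-0.0824  0.0352] F_s [ 2.16 -1.34] Fz -0.18
```

View pics/n1c.png

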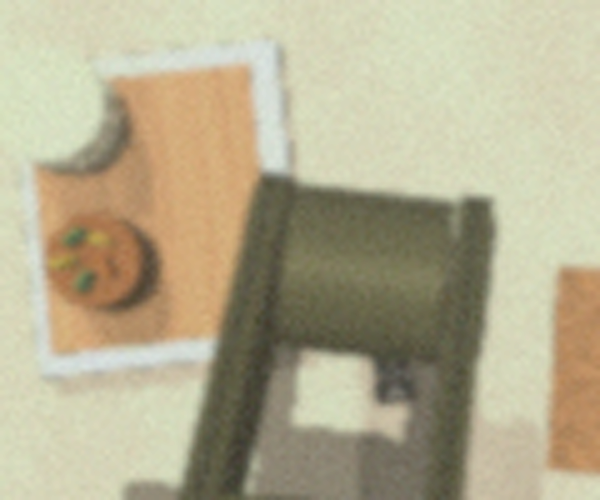

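View pics/n2c.png

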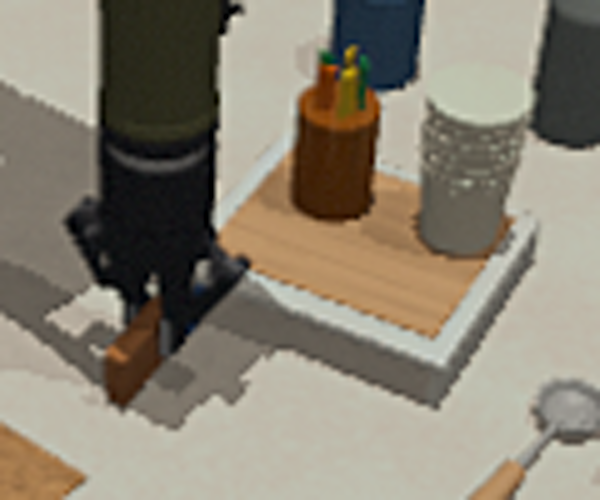

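Request:
jog_arm(delta_pos=[[-0.002,-0.05,0],[-0.003,-0.1,0],[-0.005,-0.15,0],[-0.005,-0.2,0],[-0.005,-0.25,0],[-0.005,-0.3,0],[-0.005,-0.35,0],[-0.005,-0.4,0],[-0.005,-0.4,0],[-0.005,-0.4,0]], dr=[[-0.001,0,0],[-0.001,0,0],[-0.001,0,0],[-0.001,0,0],[-0.001,0,0],[-0.001,0,0],[-0.001,0,0],[-0.001,0,0],[-0.001,0,0],[-0.001,0,0]], gripper=[255,255,255,255,255,255,255,255,255,255])

```text
clock: 14.53
position: [0.4555, -0.0172, 0.042]
eef_rot: [[-0.116, 0.993, -0.002], [0.993, 0.116, 0.004], [0.005, -0.001, -1.0]]
ft_force: [-0.1, -0.9, -1.1]
finger_gap: 0.0172
```

```bash
python3 q.py; python3 -c "
from h import *
d=grab('top','o1');e=grab('scene','o2')
cv2.imwrite('pics/o1c.png',cv2.convertScaleAbs(cv2.resize(d['image'][140:260,165:285,::-1],None,fx=5,fy=5,interpolation=cv2.INTER_CUBIC),alpha=1.6))
cv2.imwrite('pics/o2c.png',cv2.resize(e['image'][90:210,200:340,::-1],None,fx=5,fy=5,interpolation=cv2.INTER_CUBIC))"
```

```text
t 14.53 p [ 0.4555 -0.0172  0.042 ] yawy 0.1164 z [-0.002  0.004 -1.   ] F [-0.06 -0.88 -1.13] g 0.0172
tip_s [-0.143   0.0346] F_s [-0.16 -0.87] Fz -1.13
```

View pics/o1c.png

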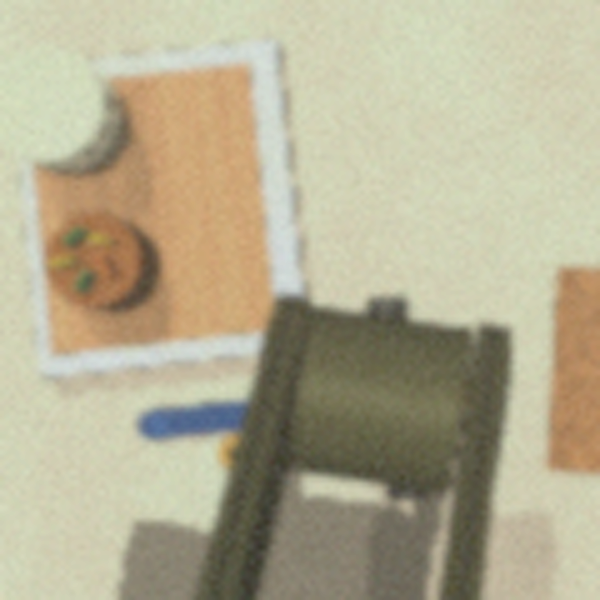

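View pics/o2c.png

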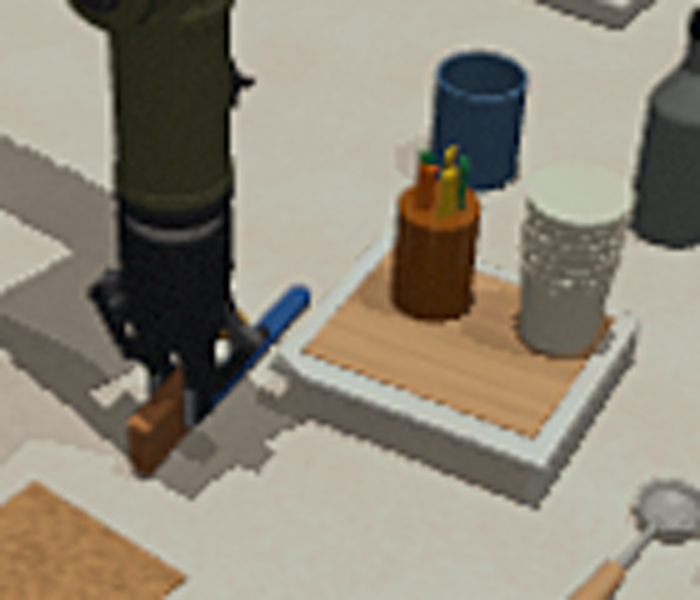

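Request:
jog_arm(delta_pos=[[0,0.03,0],[0,0.04,0],[0,0.04,-0.15],[0,0.04,-0.35],[0,0.04,-0.5],[0,0.04,-0.5],[0,0.04,-0.5]], dr=[[0,0,0],[0,0,0],[0,0,0],[0,0,0],[0,0,0],[0,0,0],[0,0,0]], gripper=[255,255,255,255,255,255,255])

```text
clock: 15.22
position: [0.4647, -0.0171, 0.1184]
eef_rot: [[-0.116, 0.993, 0.004], [0.993, 0.116, 0.004], [0.003, 0.004, -1.0]]
ft_force: [-0.4, -0.1, -1.4]
finger_gap: 0.017
```

```bash
python3 q.py; python3 -c "
from h import *
togo([.4755,-.3117,.117],.1)"
```

```text
t 15.22 p [ 0.4647 -0.0171  0.1184] yawy 0.1167 z [ 0.004  0.004 -1.   ] F [-0.4  -0.1  -1.42] g 0.017
tip_s [-0.134   0.0337] F_s [-0.41 -0.05] Fz -1.42
[[-1.959, -0.157, 0.003], [0.0013, -0.001, 0.0053]]
```

Request:
jog_arm(delta_pos=[[-0.25,0,0],[-0.5,0,0],[-0.75,-0.05,0],[-1,-0.1,0],[-1,-0.1,0],[-1,-0.1,0]], dr=[[0,0,0],[0,0,0],[0,0,0],[0,0,0.005],[0,0,0.005],[0,0,0.005]], gripper=[255,255,255,255,255,255])

```text
clock: 15.72
position: [0.4666, -0.1696, 0.1164]
eef_rot: [[-0.097, 0.995, 0.002], [0.995, 0.097, 0.004], [0.004, 0.002, -1.0]]
ft_force: [0.2, 0.6, -1.6]
finger_gap: 0.0174
```

```bash
python3 -c "
from h import *
st();togo([.4755,-.3117,.06],.1)
d=grab('top','p1');e=grab('scene','p2')
cv2.imwrite('pics/p1c.png',cv2.convertScaleAbs(cv2.resize(d['image'][140:260,165:285,::-1],None,fx=5,fy=5,interpolation=cv2.INTER_CUBIC),alpha=1.6))
"
```

```text
t 15.72 p [ 0.4666 -0.1696  0.1164] yawy 0.0967 z [ 0.002  0.004 -1.   ] F [ 0.18  0.63 -1.6 ] g 0.0174
[[-0.95, -0.033, 0.372], [0.0007, -0.0013, -0.001]]
```

View pics/p1c.png

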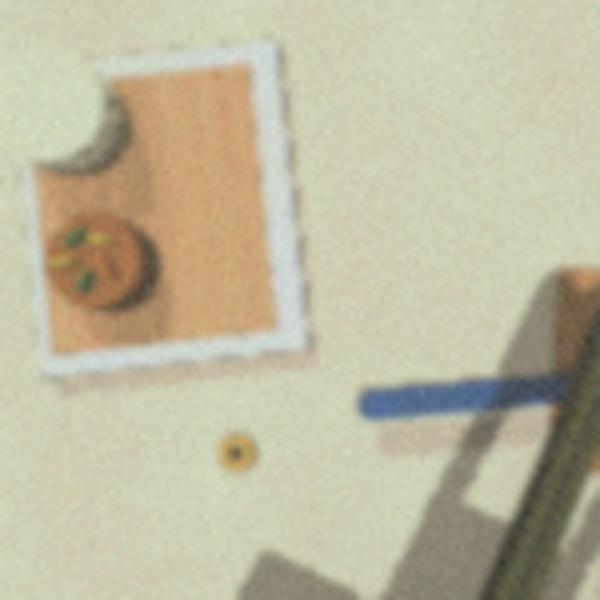

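The nut lies flat at crop (238,453), clear of the shelf. Now I'm placing the probe.

Request:
jog_arm(delta_pos=[[-0.25,-0.033,0],[-0.5,-0.033,0],[-0.75,-0.033,0],[-0.95,-0.033,0.1],[-0.95,-0.033,0.25],[-0.95,-0.033,0.37],[-0.95,-0.033,0.37],[-0.95,-0.033,0.37]], dr=[[0,0,0],[0,-0.001,0],[0,-0.001,0],[0,-0.001,0],[0,-0.001,0],[0,-0.001,0],[0,-0.001,0],[0,-0.001,0]], gripper=[255,255,255,255,255,255,255,255])

```text
clock: 16.48
position: [0.4746, -0.3068, 0.0588]
eef_rot: [[-0.102, 0.995, -0.002], [0.995, 0.102, 0.005], [0.006, -0.002, -1.0]]
ft_force: [-0.1, 0.1, -1.3]
finger_gap: 0.017
```

```bash
python3 -c "
from h import *
st();togo([.4755,-.3117,.0385],.1)
d=load('p1');X=ray(d,238/5+165-.4,453/5+140-.4,.012);print('nut',X,w2s(X))"
```

```text
t 16.48 p [ 0.4746 -0.3068  0.0588] yawy 0.1019 z [-0.002  0.005 -1.   ] F [-0.05  0.06 -1.33] g 0.017
[[-0.034, 0.003, 0.135], [-0.0006, -0.0018, 0.0006]]
nut [0.41529305 0.09165494 0.012     ] [-0.17037485 -0.03257939]
```

Request:
jog_arm(delta_pos=[[-0.034,0,0.05],[-0.034,0,0.1],[-0.034,0,0.13],[-0.034,0,0.133],[-0.034,0,0.133]], dr=[[0,-0.0018,0],[0,-0.0018,0],[0,-0.0018,0],[0,-0.0018,0],[0,-0.0018,0]], gripper=[255,255,255,255,255])

```text
clock: 16.9
position: [0.475, -0.3114, 0.0388]
eef_rot: [[-0.102, 0.995, -0.002], [0.995, 0.102, 0.0], [0.0, -0.002, -1.0]]
ft_force: [-0.5, -0.3, -1.3]
finger_gap: 0.0168
```

```bash
python3 q.py
```

```text
t 16.9 p [ 0.475  -0.3114  0.0388] yawy 0.1022 z [-0.002  0.    -1.   ] F [-0.48 -0.32 -1.27] g 0.0168
tip_s [-0.1555 -0.2598] F_s [-0.51 -0.27] Fz -1.27
```

Request:
jog_arm(delta_pos=[[0,0,0.008],[0,0,0.01],[0,0,0.01]], dr=[[0,0,0],[0,0,0],[0,0,0]], gripper=[255,255,255])

```text
clock: 17.15
position: [0.4753, -0.3116, 0.0382]
eef_rot: [[-0.102, 0.995, -0.001], [0.995, 0.102, -0.001], [-0.001, -0.001, -1.0]]
ft_force: [-0.6, 0.1, 4.5]
finger_gap: 0.0174
```

```bash
python3 q.py
```

```text
t 17.15 p [ 0.4753 -0.3116  0.0382] yawy 0.1022 z [-0.001 -0.001 -1.   ] F [-0.64  0.11  4.5 ] g 0.0174
tip_s [-0.1552 -0.2601] F_s [-0.63  0.19] Fz 4.5
```

Contact with the mat. I'm releasing.

Request:
jog_arm(delta_pos=[[0,0,0],[0,0,0],[0,0,0],[0,0,0],[0,0,0],[0,0,0],[0,0,0],[0,0,0]], dr=[[0,0,0],[0,0,0],[0,0,0],[0,0,0],[0,0,0],[0,0,0],[0,0,0],[0,0,0]], gripper=[180,100,0,0,0,0,0,0])

```text
clock: 17.82
position: [0.4753, -0.3116, 0.0381]
eef_rot: [[-0.102, 0.995, -0.001], [0.995, 0.102, -0.001], [-0.0, -0.001, -1.0]]
ft_force: [-0.5, 0.5, 0.1]
finger_gap: 0.0856
```

Request:
jog_arm(delta_pos=[[0,0,-0.15],[0,0,-0.4],[0,0,-0.65],[0,0,-0.9],[0,0,-1],[0,0,-1]], dr=[[0,0,0],[0,0,0],[0,0,0],[0,0,0],[0,0,0],[0,0,0]], gripper=[0,0,0,0,0,0])

```text
clock: 18.32
position: [0.478, -0.3134, 0.1932]
eef_rot: [[-0.102, 0.995, 0.007], [0.995, 0.102, -0.007], [-0.007, 0.006, -1.0]]
ft_force: [0.5, -0.8, -0.6]
finger_gap: 0.0854
```

```bash
python3 q.py; python3 -c "
from h import *
d=grab('top','r1');e=grab('scene','r2')
cv2.imwrite('pics/r1c.png',cv2.convertScaleAbs(cv2.resize(d['image'][110:270,160:360,::-1],None,fx=4,fy=4,interpolation=cv2.INTER_CUBIC),alpha=1.6))
cv2.imwrite('pics/r2c.png',cv2.resize(e['image'][100:270,130:350,::-1],None,fx=3.5,fy=3.5,interpolation=cv2.INTER_CUBIC))
h2=cv2.cvtColor(e['image'],cv2.COLOR_RGB2HSV);m=np.zeros(h2.shape[:2],np.uint8);sl=(slice(180,255),slice(140,235));m[sl]=cv2.inRange(h2[sl],(100,100,30),(130,255,255))
ys,xs=np.nonzero(m);p=np.array([ray(e,x,y,.007)[:2] for x,y in zip(xs,ys)]);r=cv2.minAreaRect(p.astype(np.float32)*1000);print(r,cv2.boxPoints(r).round(0).tolist())
"
```

```text
t 18.32 p [ 0.478  -0.3134  0.1932] yawy 0.1023 z [ 0.007 -0.007 -1.   ] F [ 0.5  -0.8  -0.56] g 0.0854
tip_s [-0.1527 -0.2622] F_s [ 0.41 -0.85] Fz -0.56
((466.9256896972656, -208.17727661132812), (18.844396591186523, 149.67381286621094), 4.390962600708008) [[452.0, -134.0], [463.0, -284.0], [482.0, -282.0], [471.0, -133.0]]
```

View pics/r1c.png

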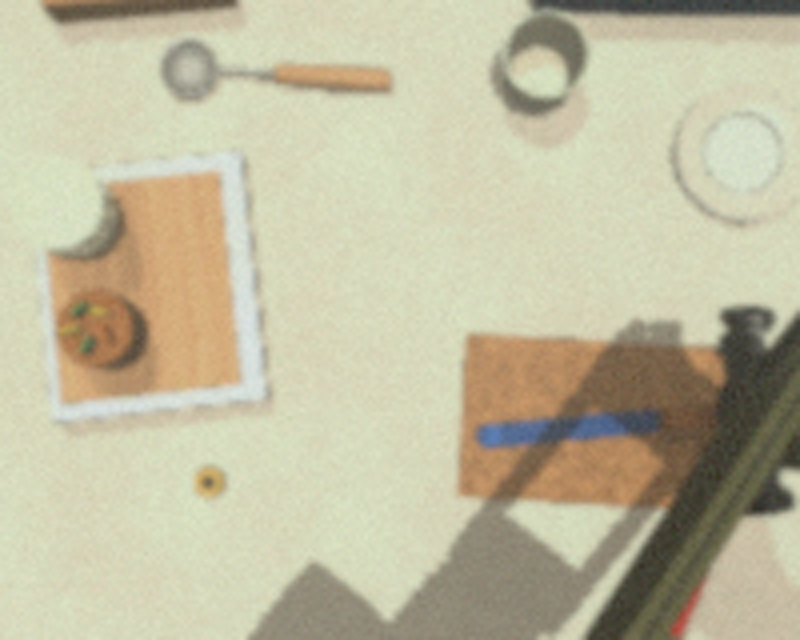

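View pics/r2c.png

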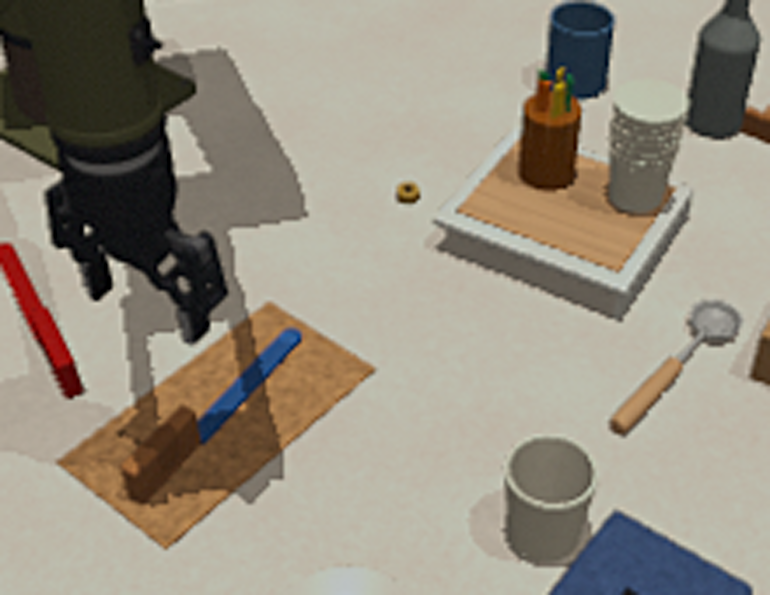

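Request:
jog_arm(delta_pos=[[0,0,0],[0,0,0],[0,0,0]], dr=[[0,0,0],[0,0,0],[0,0,0]], gripper=[0,0,0])

```text
clock: 18.67
position: [0.4747, -0.3109, 0.1869]
eef_rot: [[-0.102, 0.995, -0.003], [0.995, 0.102, 0.001], [0.001, -0.003, -1.0]]
ft_force: [0.1, 0.0, -0.1]
finger_gap: 0.0848
```

```bash
python3 -c "
from h import *
print(job_done());st()"
```

```text
the job is handed in; nothing more can be done
None
the job is handed in; nothing more can be done
```

The nut is out from under the shelf and the probe is back on the mat. I handed the job in at about 18.7 s; no verdict was reported.

- **Sweep:** I slid the blade in beside the far end, felt the strip at about y = +37 mm in the shelf's frame, and swept to the near end with the tip on the strip. Force averages at the stops were about 2 to 3 N. Two single readings went over that, about 3.7 N once the baseline is removed. The force sensor jittered by roughly ±1 N, so those figures are averages.
- **Nut:** In the last pictures the nut lies flat on the counter, about 65 mm beyond the shelf's open near end. The fingers never came near it.
- **Probe:** It lies flat on the cork mat, its middle within about 2 mm of the mat's centre. The gripper is open and well above it.
- **Other things:** The other objects in view looked unmoved by eye; I did not measure them again.
- **Camera disagreement:** My first shelf corner readings differed by 12 mm between the two cameras. A refit using the known shelf size brought them to within about 2 mm, and a sighting of the blade tip before entry agreed to about 2 mm.

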